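# Slide a thin glass into the dryer and set its dial

## Task

Dry the washed glass: first slide the upside-down tumbler along the worktop into the bay of the blue glass dryer, gently, until it is fully home against the rubber pad. It is thin and cracks if it is pressed with more than 6 N, so push it and do not grip, lift or tip it. Then turn the dryer's dial to the orange mark (the third click from the white off line), let go, and leave the salt shaker and bowl where they stand.

Things in the scene. Friction and masses are not known exactly. Their poses are not given: they have to be found in the camera images.
- glass_mid (a point): centre (half-way up, 45.5 mm above the worktop) of the loose clear glass tumbler, 91 mm high, 0.15 to 0.31 kg, standing upside down: open rim (80 mm across) on the worktop, narrowing to 70 mm at the closed top; its z axis points down. It slides with 1 to 2 N and cracks above 6 N of push or squeeze by robot or dryer (any gripper's lightest grip is more).
- dryer: blue glass dryer, fixed. Origin on the worktop where the glass's centre must come. The bay opens along its +y; the glass is pushed in along -y. Housing behind the bay: x -68 to 68 mm, y -151 to -55 mm, top at 54 mm. Two guide rails 22 mm high, inner faces at x = -44 and +44 mm, y -57 to +58 mm, then flaring to about 119 mm apart at y = +95 mm. No raised floor.
- home (a point): the point where the centre of the glass must come, 45.5 mm above the dryer's origin, same axes
- mouth (a point): point 140 mm from home along the dryer's +y, on the bay's middle line, same height: just outside the flared mouth
- pad_face (a point): middle of the face of the rubber pad that closes the bay, 18 mm above the worktop; 56 mm wide, 24 mm high. Free, it stands 39 mm from home (dryer y = -39 mm) and just touches a glass that is home. It is on springs: gives way up to 6 mm, at 0.45 N per mm.
- dial_grip (a point): grip point on the upright axis of the dial on the housing, at dryer y = -103 mm, 78.5 mm above the worktop. Black bar grip 46 mm long, 13 mm thick, on a disc 50 mm across; bar top 12 mm above this point, disc top 19 mm below, housing 24 mm below. Its x axis points along the bar to the end with the white pointer line; pinch along its y.
- dial (a joint): dial angle (rad), growing clockwise from above. Six click places 0.436 rad (25 degrees) apart: 0 = off (white line), 1.309 = third click (large orange dot), 2.18 = last; stops at both ends. Starts between 0 and the second click. Takes about 0.05 N m; settles in the nearest click when let go. Pointer direction: dryer +x turned +1.091 minus this value about vertical.
- salt_shaker: glass salt shaker, 44 mm across, 90 mm high, origin at the centre of its underside; leave alone
- bowl: small white pinch bowl, 100 mm across, 46 mm high, origin at the centre of its underside; leave alone
Things that resemble listed ones, but are neither listed nor needed, are in the scene too. What is meant by the part that bears glass_mid is not pink, and is the larger of those in its own colour.

How it is judged (in metres and radians):
On the way, in this order (a step that is already met when the one before it is completed fails the run):
1. the glass stands home in the bay against the pad, upside down as it was (x of glass_mid in the frame of dryer between -0.007 and 0.007 m and y of glass_mid in the frame of dryer between -0.008 and 0.007 m and angle between glass_mid's own z axis and vertical above 3.0416 rad and height (world z) of glass_mid below 0.05 m), for 0.3 s.
2. then the dial is set to the orange mark (value of joint dial between 1.19 and 1.43 rad), for 0.2 s.
At the end, for the whole second after the job is handed in: The glass stands upside down on the worktop in the dryer's bay, at rest, its centre within 7 mm of the home point to either side and outward (8 mm inward); the dial rests at the third click, 1.309 rad within 0.12 rad (all of step 1 and all of step 2 and linear speed of glass below 0.02 m/s and velocity of joint dial between -0.1 and 0.1 rad/s); the robot touches nothing.
It fails at once if the robot presses or squeezes the glass with more than 6 N (contact force between any of the fingers, the arm and glass above 6 N).
It fails at once if the glass is pressed against the dryer with more than 6 N (contact force between glass and dryer above 6 N).
It fails at once if the glass is lifted off the worktop or tipped by more than about 14 degrees (height (world z) of glass_mid above 0.0605 m or angle between glass_mid's own z axis and vertical below 2.9 rad).
It fails at once if the salt shaker or bowl is moved by more than 15 mm (distance of any of salt_shaker, bowl from where it was at the start of the episode above 0.015 m).
It also fails if it takes over 72 s, if anything falls off the work surface, if the arm or the gripper's body presses on something with over 40 N, if the wrist force passes 120 N, or if a joint passes its speed limit or range.

## Robot

A 6-joint arm with a two-finger parallel gripper is mounted at the origin on a cart in front of the work surface, level with it; the furniture and walls round the work are solid. World frame = base frame: x ahead of the robot, y to its left, z up, the work surface at z = 0. Lengths are in m, angles in degrees, forces in N, time in s.
With the tool pointing down it reaches from about 0.25 to 0.725 m from the base axis. Payload 9.7 kg.
Tool frame: the origin (TCP) lies between the finger pads; the fingertips stand 11 mm ahead of it and the grasp point (between the pads) lies 8 mm behind it; z points along the fingers, x is the direction in which the jaws open and shut, and the axes are right-handed (so a half turn about z gives the same grasp; the last joint's range is limited). The gripper opens to 85 mm and grips with 20 to 120 N. Pads are 22 mm wide; open, the fingers measure 114 mm over their backs; the gripper's body (76 mm by 85 mm) begins 54 mm behind the grasp point. The pads swing forward as they close: fully open they stand 13 mm farther back than shut.
Start: joints at [-76.891, 4.979, 10.078, 95.1, 0, 90], TCP at [0.125, -0.536, 0.242] pointing down, gripper open.
Joint ranges: [-179.16, 179.16], [-48.56, 103.87], [-65.8, 70.77], [-126.05, 130.52], [-82.76, 87.17], [-180, 180]. Speed limits (degrees/s): [127.2, 127.2, 147.25, 180, 180, 180].

## Interface

Orientations are given as [roll, pitch, yaw] about the fixed x, y, z axes, in that order (R = Rz(yaw) Ry(pitch) Rx(roll)).
In Python, from workcell import get_obs, camera, job_done gives the robot as it stands.
- The arm moves only by the tool arm_command, never from a script. Its argument "increments" is a list of rows, each a list of 2 entries, a list of its own where there are three numbers: the shift along the tool's x, y, z in units of 25 mm (1.0 is 25 mm), then the turn about the tool's z in units of 6 degrees (1.0 is 6 degrees). In form: [[[dx, dy, dz], roll], ...]. A call has 1 to 5 rows; each row is the pose to reach, as a shift and turn from the pose measured when the call began, along the tool's axes at that moment; what a row does not reach only later rows make up. A row lasts 1/10 s, in which the tool goes at most 50 mm and 8.59 degrees, less where a joint would pass 70% of its speed; a pose out of reach is approached as far as the arm can. A call with a gripper value outside its range is refused whole. "claw" is the closure, from -1 (fully open) to 1 (shut), so that 0 is half open, set as the call begins (left out, the last holds). The fingers move at their own pace and stop on an object; "force" is the grip in N (left out, the last holds). Time passes only in rows, so rows that repeat a pose let the fingers close. It gives the time, the measured TCP pose, the force and the opening at its end, in the units of the state.
- get_obs(): the state, without advancing time (a new reading comes with each control period).
- camera(name): name is "side" or "top" or "wrist"; returns a dict with "frame" (420x560x3 uint8, red, green, blue), "range_z" (420x560 float32, m along the optical axis (not along the pixel's ray), 0 where there is no reading), "K" (3x3 intrinsics, pixels), "k1" (the pictures are not rectified: a ray, as slopes to the right and down, at radius r is drawn at 1 + k1 r^2 times it, then the intrinsics apply), "R" (3x3) and "t" (3): a world point X has camera coordinates R X + t; the wrist camera has in their place "hand_eye" (4x4, takes a point from camera to tool coordinates, whose origin is the TCP and whose axes are the tool frame's). Camera axes: x right, y down, z forward; pixel columns grow to the right and rows downward; lengths in m; the calibration is good to about 2 mm. A picture is of the moment at which its call begins: read the wrist's pose just before it.
- job_done(): hands the job in, once; it reports no verdict.
The state is a dict: "time": time; "q": joint angles; "qd": joint speeds; "joint_efforts": joint torques, N m; "ee_pos": TCP position; "tcp_rot": TCP orientation; "wrist_force": force on the tool from outside, world axes, zero at the start; "torque": the same for the moment, N m; "opening": finger opening in m.
Only numpy, scipy, OpenCV 4.12 (cv2) and the standard library are available. Lean on these libraries where they do the work, as an engineer would, in place of code of your own. Each camera call takes 0.05 s, during which the arm holds its last target.

## Working session

There is one attempt and no reset: what is moved stays moved. The work goes in short steps, Python scripts to look and compute and a tool call to move; the robot and the scene stay as the last step left them, time stands still between calls to the robot, and variables do not carry over. Pictures are saved under pics/ and viewed, and the job is handed in when it is done.

Besides the shell and the picture viewer there is one more tool, called after "Call:" as name(argument=value, ...), one argument or row to a line, values as JSON. arm_command: Moves the arm, as the interface text tells. Its arguments: {"type":"object","properties":{"increments":{"type":"array"},"claw":{"type":"number"},"force":{"type":"number"}},"required":["increments"]}

```bash
mkdir -p pics; ls
python3 - <<'E'
from workcell import get_obs,camera
import cv2,numpy as np,pickle
o=get_obs();print(o)
for n in ["top","side","wrist"]:
    c=camera(n);pickle.dump(c,open(f'{n}0.pkl','wb'))
    cv2.imwrite(f'pics/{n}0.png',c['frame'][:,:,::-1])
    print(n,c['K'],c['k1'],c.get('R'),c.get('t'),c.get('hand_eye'))
E
```

```text
pics
{'time': 0.0, 'q': array([-7.68916297e+01,  5.00938515e+00,  1.00339547e+01,  9.50994694e+01,
       -2.04882404e-03,  9.00011528e+01]), 'qd': array([ 0.0291028 , -0.05144393,  0.0068211 ,  0.04566072, -0.01333166,
       -0.01427389]), 'joint_efforts': array([ 9.82831298e-04, -5.20386314e+01,  4.64804113e+01,  1.60882669e-02,
        1.34305305e-04,  1.10084767e-05]), 'ee_pos': array([ 0.12467715, -0.53545699,  0.24159504]), 'tcp_rot': array([ 1.79997950e+02,  7.48997958e-02, -7.68927826e+01]), 'wrist_force': array([-0.42060198,  0.03534051,  0.36743657]), 'torque': array([ 0.05168496,  0.0327742 , -0.04859156]), 'opening': 0.08521275930856778}
top [[449.32272588   0.         278.12026212]
 [  0.         449.32272588 211.88721622]
 [  0.           0.           1.        ]] 0.04651269689685916 [[-0.01965431 -0.99943218 -0.02736847]
 [-0.98332551  0.0242729  -0.18022697]
 [ 0.18078895  0.02336988 -0.98324422]] [0.24798315 0.56377466 1.18613746] None
side [[420.56383944   0.         280.91648313]
 [  0.         420.56383944 208.72400304]
 [  0.           0.           1.        ]] -0.05537261493293221 [[ 0.99987743  0.00433334 -0.01504465]
 [-0.01117171 -0.47574903 -0.87951012]
 [-0.0109687   0.8795704  -0.47564231]] [-0.55431776  0.20598776  1.14151629] None
wrist [[322.15709447   0.         278.0274794 ]
 [  0.         322.15709447 208.03155178]
 [  0.           0.           1.        ]] -0.026302558882775103 None None [[ 9.99999952e-01  2.87935101e-04  1.12969754e-04 -1.71847028e-03]
 [-3.08303716e-04  9.57249994e-01  2.89261741e-01 -7.49634904e-02]
 [-2.48516880e-05 -2.89261762e-01  9.57250037e-01 -1.31557404e-01]
 [ 0.00000000e+00  0.00000000e+00  0.00000000e+00  1.00000000e+00]]
```

View pics/top0.png

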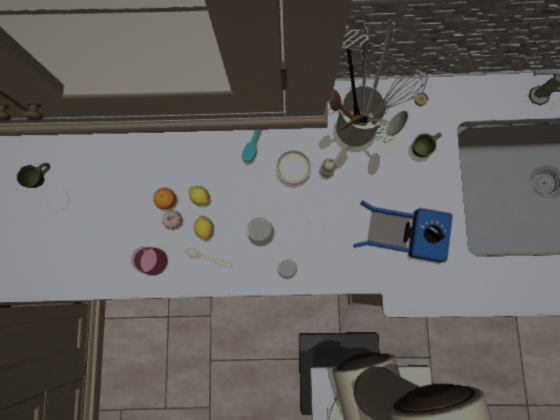

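View pics/side0.png

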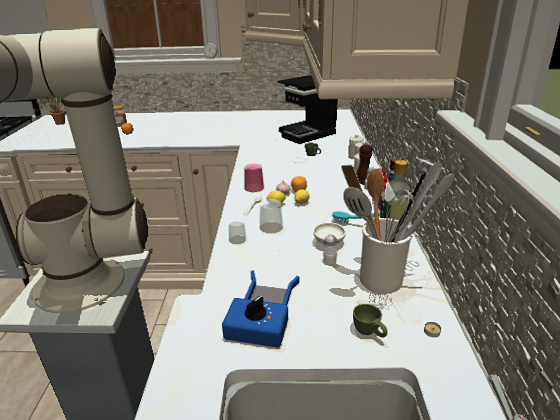

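View pics/wrist0.png

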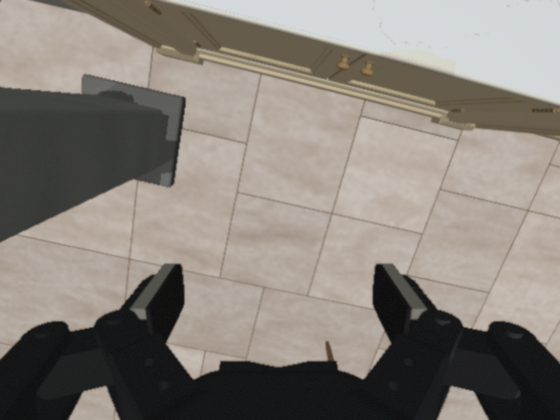

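```bash
cat > h.py <<'E'
import numpy as np,cv2,pickle
from scipy.spatial.transform import Rotation as Ro
def dist(c): return np.array([c['k1'],0,0,0,0],float)
def ext(c,o=None):
    if 'R' in c: return np.array(c['R']),np.array(c['t'])
    H=np.array(c['hand_eye']);Rt=Ro.from_euler('xyz',o['tcp_rot'],degrees=True).as_matrix()
    T=np.eye(4);T[:3,:3]=Rt;T[:3,3]=o['ee_pos'];W=np.linalg.inv(T@H);return W[:3,:3],W[:3,3]
def ray(c,uv,o=None):
    R,t=ext(c,o);uv=np.asarray(uv,float).reshape(-1,1,2)
    n=cv2.undistortPoints(uv,c['K'],dist(c))[:,0]
    return -R.T@t,np.c_[n,np.ones(len(n))]@R
def at_z(c,uv,z,o=None):
    C,d=ray(c,uv,o);return C+d*((z-C[2])/d[:,2])[:,None]
def at_depth(c,uv,o=None):
    C,d=ray(c,uv,o);uv=np.asarray(uv,int).reshape(-1,2)
    return C+d*c['range_z'][uv[:,1],uv[:,0]][:,None]
def proj(c,P,o=None):
    R,t=ext(c,o);return cv2.projectPoints(np.asarray(P,float).reshape(-1,1,3),cv2.Rodrigues(R)[0],t,c['K'],dist(c))[0][:,0]
def cloud(c,o=None):
    h,w=c['range_z'].shape;u,v=np.meshgrid(np.arange(w),np.arange(h))
    return at_depth(c,np.c_[u.ravel(),v.ravel()],o).reshape(h,w,3)
E
python3 - <<'E'
from h import *
c=pickle.load(open('top0.pkl','rb'));f=c['frame'][:,:,::-1]
a=cv2.resize(f[150:285,230:460],None,fx=3.4,fy=3.4,interpolation=cv2.INTER_CUBIC);cv2.imwrite('pics/topcrop0.png',a)
c2=pickle.load(open('side0.pkl','rb'));f=c2['frame'][:,:,::-1]
cv2.imwrite('pics/sidecrop0.png',cv2.resize(f[180:350,210:360],None,fx=3.5,fy=3.5,interpolation=cv2.INTER_CUBIC))
P=cloud(c)
for n,uv in dict(glass=(260,231),small=(287,268),bowl=(293,168),salt=(328,167),dial=(432,232),hous=(425,255),bay=(390,230),table=(320,240),pink=(149,260)).items(): print(n,at_depth(c,[uv])[0].round(4))
E
```

```text
glass [0.5124 0.284  0.0876]
small [0.414  0.2144 0.0673]
bowl [0.7044 0.1907 0.0158]
salt [0.6851 0.0959 0.084 ]
dial [ 0.5001 -0.1702  0.082 ]
hous [ 0.4422 -0.1555  0.054 ]
bay [ 0.5194 -0.0801 -0.0023]
table [ 0.495   0.1192 -0.0005]
pink [0.4419 0.5778 0.0905]
```

View pics/topcrop0.png

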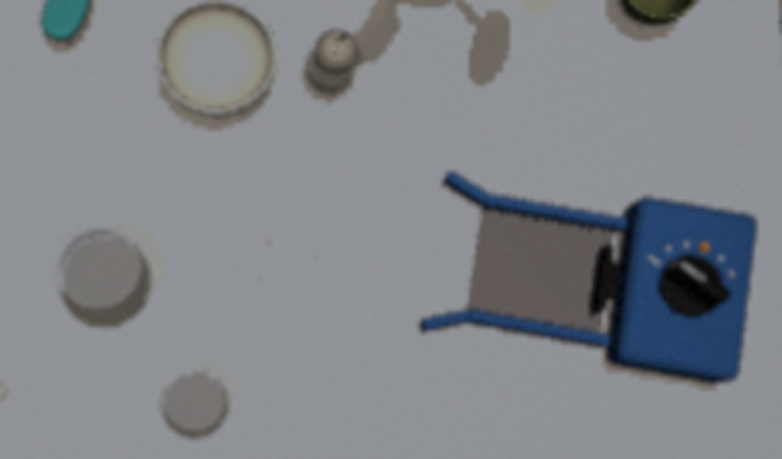

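View pics/sidecrop0.png

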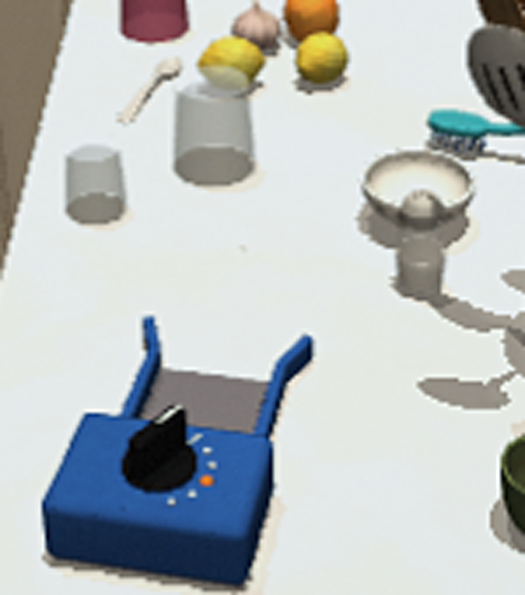

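Run:
```python
from h import *
for n in ['top','side']:
    c=pickle.load(open(n+'0.pkl','rb'));P=cloud(c);f=c['frame'].astype(int)
    blue=(f[...,2]>f[...,0]+35)&(f[...,2]>f[...,1]+20)&(c['range_z']>0)&(P[...,0]>.35)&(P[...,0]<.7)&(P[...,1]>-.3)&(P[...,1]<.1)
    top=blue&(abs(P[...,2]-.054)<.006)
    p=P[top][:,:2];print(n,len(p),P[top][:,2].mean())
    r=cv2.minAreaRect(p.astype(np.float32)*1000);print(r)
    rail=blue&(abs(P[...,2]-.022)<.006);q=P[rail];print(len(q),q.mean(0))
    # glass
    for lo,hi,nm,box in [(.08,.1,'glass',(.45,.6,.2,.35))]:
        m=(P[...,2]>lo)&(P[...,2]<hi)&(P[...,0]>box[0])&(P[...,0]<box[1])&(P[...,1]>box[2])&(P[...,1]<box[3])
        g=P[m];print(nm,len(g),g.mean(0) if len(g) else 0, cv2.minEnclosingCircle((g[:,:2]*1000).astype(np.float32)) if len(g) else 0)
    np.save(n+'_rail.npy',q);np.save(n+'_top.npy',P[top])
```

```text
top 1355 0.05347867504237467
((497.62579345703125, -178.06304931640625), (92.68338012695312, 132.55532836914062), 78.23158264160156)
313 [ 0.52289645 -0.06234511  0.0210765 ]
glass 522 [0.52114904 0.28698875 0.09001527] ((521.7379760742188, 287.0414733886719), 34.57035446166992)
side 1377 0.054198646263546625
((498.1047058105469, -180.42718505859375), (97.0308837890625, 132.1150360107422), 77.77545166015625)
455 [ 0.51388408 -0.1351496   0.02217072]
glass 234 [0.51938367 0.27998035 0.09072075] ((518.2884521484375, 287.24053955078125), 35.394981384277344)
```

Run:
```python
from h import *
from scipy.optimize import least_squares
for n in ['top','side']:
    q=np.load(n+'_rail.npy')[:,:2];T=np.load(n+'_top.npy')[:,:2]
    th0=np.radians(-12);hc=T.mean(0)
    th=th0
    for it in range(5):
        ex=np.array([np.cos(th),np.sin(th)]);ey=np.array([-np.sin(th),np.cos(th)])
        O=hc+ey*.103
        l=np.c_[(q-O)@ex,(q-O)@ey]
        m=(l[:,1]>-.04)&(l[:,1]<.05)&(abs(l[:,0])<.06)&(abs(l[:,0])>.035)
        L=m&(l[:,0]<0);Rr=m&(l[:,0]>0)
        A=np.c_[l[m,1],L[m],Rr[m]].astype(float)
        s=np.linalg.lstsq(A,l[m,0],rcond=None)[0]
        th-=np.arctan(s[0])
    print(n,np.degrees(th),s,L.sum(),Rr.sum(),O, l[:,1].max())
    for i in (0,1): print('housing extents',np.percentile((T-O)@[ex,ey][i],[1,50,99]))
```

```text
top -12.029464083457711 [ 2.07875675e-12 -4.67626609e-02  5.09210744e-02] 96 93 [ 0.51775419 -0.0757357 ] 0.09006748203128406
housing extents [-0.06326694 -0.00539479  0.06651012]
housing extents [-0.14912305 -0.10100638 -0.05897424]
side -11.4565881992333 [-2.77263098e-07 -5.03482868e-02  4.68028101e-02] 60 62 [ 0.51893846 -0.08899239] 0.1037796605163268
housing extents [-0.06664593  0.00628155  0.06249909]
housing extents [-0.14108373 -0.10919909 -0.0487633 ]
```

```bash
cat >> h.py <<'E'
def inc(p,yaw=None,o=None):
    from workcell import get_obs
    o=o or get_obs();Rt=Ro.from_euler('xyz',o['tcp_rot'],degrees=True).as_matrix()
    d=Rt.T@(np.asarray(p)-o['ee_pos'])/.025
    r=0 if yaw is None else -((yaw-o['tcp_rot'][2]+180)%360-180)/6
    print('from',o['ee_pos'].round(4),o['tcp_rot'].round(2),'inc',d.round(2),'roll',round(r,2),'t',round(o['time'],2),'f',o['wrist_force'].round(2),'open',round(o['opening'],4))
TH=np.radians(-12.);O=np.array([.519,-.079,0])
EX=np.array([np.cos(TH),np.sin(TH),0]);EY=np.array([-np.sin(TH),np.cos(TH),0]);EZ=np.array([0,0,1.])
def D(x,y,z=0): return O+EX*x+EY*y+EZ*z
def loc(p): p=np.asarray(p)-O;return np.array([p@EX,p@EY,p[2]])
E
python3 - <<'E'
from h import *
for n in ['top','side']:
    c=pickle.load(open(n+'0.pkl','rb'));f=c['frame'][:,:,::-1].copy();s=4
    box=(230,150,230,135) if n=='top' else (200,180,160,175)
    a=cv2.resize(f[box[1]:box[1]+box[3],box[0]:box[0]+box[2]],None,fx=3.4,fy=3.4,interpolation=cv2.INTER_CUBIC)
    def dl(pts,col):
        q=((proj(c,pts)-[box[0],box[1]]+.5)*3.4).astype(int);cv2.polylines(a,[q],False,col,1)
    dl([D(-.068,-.151,.054),D(.068,-.151,.054),D(.068,-.055,.054),D(-.068,-.055,.054),D(-.068,-.151,.054)],(0,255,255))
    for sx in(-1,1): dl([D(sx*.044,-.055,.022),D(sx*.044,.058,.022),D(sx*.0595,.095,.022)],(0,255,0))
    dl([D(-.028,-.039,.018),D(.028,-.039,.018)],(255,0,255))
    t=np.linspace(0,6.29,40);G=np.array([.520,.287,0])
    for r,z in((.035,.091),(.04,0)): dl([G+[r*np.cos(i),r*np.sin(i),z] for i in t],(0,0,255))
    dl([D(0,-.103,.0905)+(EX*np.cos(1.091)+EY*np.sin(1.091))*k for k in(-.023,.023)],(0,165,255))
    cv2.imwrite(f'pics/ov_{n}.png',a)
print(loc([.520,.287,0]))
inc([.45,.22,.242],-12)
E
```

```text
[-0.07511753  0.35820993  0.        ]
from [ 0.1247 -0.5355  0.2417] [-1.800e+02  6.000e-02 -7.689e+01] inc [-2.648e+01 -1.953e+01  2.000e-02] roll -10.82 t 0.15 f [0.41 0.25 0.2 ] open 0.0851
```

View pics/ov_top.png

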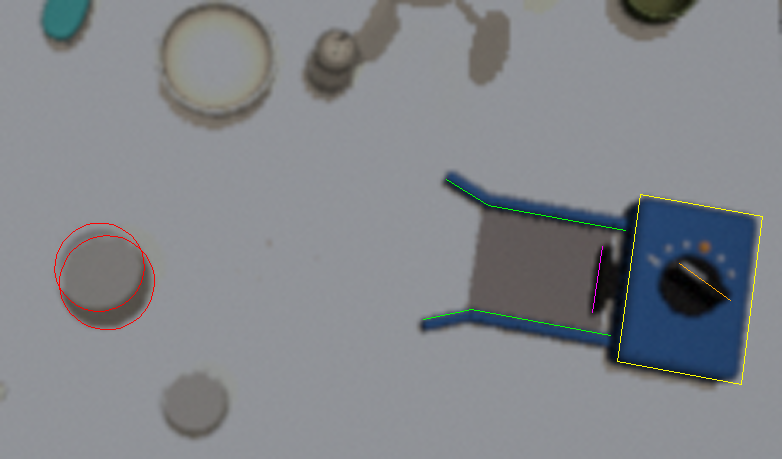

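View pics/ov_side.png

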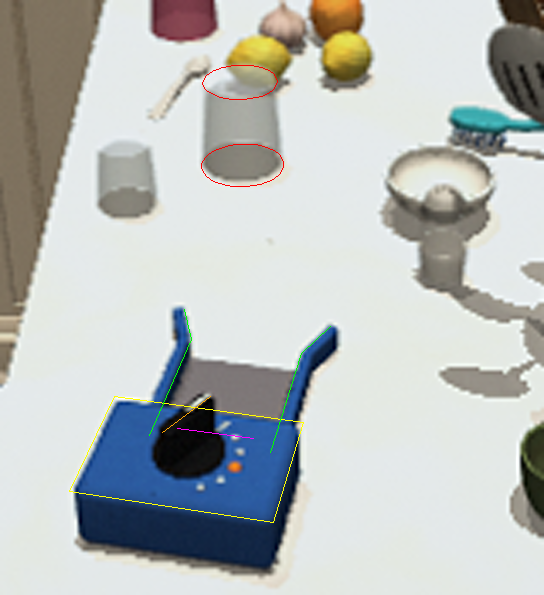

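Call:
arm_command(
  increments=[
    [[-1.5,-1.1,0],-0.8],
    [[-3,-2.2,0],-1.6],
    [[-4.5,-3.3,0],-2.6],
    [[-6,-4.4,0],-3.8],
    [[-7.5,-5.5,0],-5],
  ],
  claw=-0.3,
)

```text
time: 0.65
ee_pos: [0.2163, -0.32, 0.2417]
tcp_rot: [-180.0, 0.0, -46.6]
wrist_force: [1.0, -0.5, -0.4]
opening: 0.056
```

```bash
python3 -c "
from h import *
from workcell import get_obs
inc([.47,.20,.242],-12); print(get_obs()['q'])"
```

```text
from [ 0.2163 -0.32    0.2417] [-1.7996e+02  5.0000e-02 -4.6640e+01] inc [-8.150e+00 -2.166e+01  1.000e-02] roll -5.77 t 0.65 f [ 0.98 -0.51 -0.4 ] open 0.056
[-5.59675903e+01 -1.71700408e+01 -1.02169367e+01  9.70047446e+01
  2.73778238e-02  8.06698304e+01]
```

Call:
arm_command(
  increments=[
    [[-0.6,-1.7,0],-1],
    [[-1.2,-3.4,0],-2],
    [[-1.9,-5.1,0],-3],
    [[-2.5,-6.8,0],-4],
    [[-3.2,-8.5,0],-5.8],
  ],
)

```text
time: 1.15
ee_pos: [0.3161, -0.1142, 0.2419]
tcp_rot: [-179.9, -0.0, -13.8]
wrist_force: [2.2, -0.7, -0.1]
opening: 0.0551
```

```bash
python3 -c "
from h import *
inc([.51,.20,.242],-12)"
```

```text
from [ 0.3161 -0.1142  0.2419] [-1.7995e+02 -2.0000e-02 -1.3800e+01] inc [ 4.530e+00 -1.406e+01  1.000e-02] roll -0.3 t 1.15 f [ 2.18 -0.71 -0.15] open 0.0551
```

Call:
arm_command(
  increments=[
    [[0.7,-1.8,0],0],
    [[1.4,-3.6,0],0],
    [[2.1,-5.4,0],-0.1],
    [[2.8,-7.2,0],-0.2],
    [[3.5,-9,0],-0.3],
  ],
)

```text
time: 1.65
ee_pos: [0.4554, 0.0856, 0.242]
tcp_rot: [-179.9, -0.0, -11.9]
wrist_force: [0.8, -1.1, 0.7]
opening: 0.0554
```

```bash
python3 -c "
from h import *
inc([.535,.36,.242],-12)"
```

```text
from [0.4554 0.0856 0.242 ] [-1.7995e+02 -3.0000e-02 -1.1930e+01] inc [ 8.40e-01 -1.14e+01  1.00e-02] roll 0.01 t 1.65 f [ 0.79 -1.11  0.69] open 0.0554
```

Call:
arm_command(
  increments=[
    [[0.2,-1.9,0],0],
    [[0.3,-3.8,0],0],
    [[0.5,-5.7,0],0],
    [[0.6,-7.6,0],0],
    [[0.7,-9.3,0],0],
  ],
)

```text
time: 2.15
ee_pos: [0.5207, 0.3117, 0.2417]
tcp_rot: [-180.0, -0.0, -11.9]
wrist_force: [1.1, 0.3, 0.9]
opening: 0.056
```

```bash
cat > w.py <<'E'
import sys
from h import *
from workcell import get_obs,camera
def shot(n,cam='wrist'):
    o=get_obs();c=camera(cam);pickle.dump((c,o),open(n+'.pkl','wb'));cv2.imwrite(f'pics/{n}.png',c['frame'][:,:,::-1]);return c,o
E
python3 -c "
from w import *
inc([.535,.36,.242],-12)
c,o=shot('w1')
P=cloud(c,o)
m=(P[...,2]>.085)&(P[...,2]<.097)&(abs(P[...,0]-.52)<.08)&(abs(P[...,1]-.287)<.08)
g=P[m];print(len(g),g.mean(0),cv2.minEnclosingCircle((g[:,:2]*1000).astype(np.float32)))
"
```

```text
from [0.5207 0.3117 0.2417] [-1.7997e+02 -1.0000e-02 -1.1910e+01] inc [ 0.16 -2.01 -0.01] roll 0.02 t 2.15 f [1.09 0.28 0.88] open 0.056
4050 [0.52157386 0.2929667  0.09022444] ((521.29443359375, 291.50799560546875), 34.433475494384766)
```

View pics/w1.png

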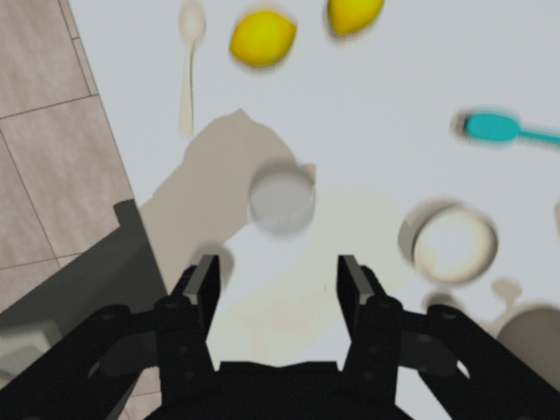

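Call:
arm_command(
  increments=[
    [[0.1,-1,0],0],
    [[0.2,-2.1,0.4],0],
    [[0.2,-2.1,1.2],0],
    [[0.2,-2.1,2],0],
    [[0.2,-2.1,2],0],
  ],
)

```text
time: 2.7
ee_pos: [0.536, 0.3664, 0.186]
tcp_rot: [179.8, 0.3, -11.7]
wrist_force: [0.5, -1.1, -0.3]
opening: 0.0553
```

```bash
python3 -c "
from w import *
inc([.535,.36,.060],-12)
c,o=shot('w2')
P=cloud(c,o)
m=(P[...,2]>.085)&(P[...,2]<.097)&(abs(P[...,0]-.52)<.08)&(abs(P[...,1]-.287)<.08)
g=P[m];print(len(g),g.mean(0),cv2.minEnclosingCircle((g[:,:2]*1000).astype(np.float32)))
# fingers in tool frame
H=np.array(c['hand_eye'])
h,w=c['range_z'].shape;u,v=np.meshgrid(np.arange(w),np.arange(h))
n=cv2.undistortPoints(np.c_[u.ravel(),v.ravel()].astype(float).reshape(-1,1,2),c['K'],dist(c))[:,0]
Q=(np.c_[n,np.ones(len(n))]*c['range_z'].reshape(-1,1))@H[:3,:3].T+H[:3,3]
m=(c['range_z'].ravel()>0)&(Q[:,2]<.03)&(Q[:,2]>-.06)&(abs(Q[:,0])<.08)&(abs(Q[:,1])<.04)
F=Q[m]
for s in(-1,1):
  for a in np.arange(-.06,.03,.01):
    k=(F[:,0]*s>0)&(F[:,2]>a)&(F[:,2]<a+.01)
    if k.sum()>3: print(s,a.round(3),k.sum(),F[k].min(0).round(4),F[k].max(0).round(4))
"
```

```text
from [0.536  0.3664 0.186 ] [179.84   0.3  -11.75] inc [0.04 0.25 5.04] roll 0.04 t 2.7 f [ 0.47 -1.06 -0.28] open 0.0553
4880 [0.5216269  0.29470717 0.09002826] ((520.945556640625, 292.1871643066406), 34.91743469238281)
-1 -0.06 2976 [-0.0623 -0.0201 -0.06  ] [-0.0195  0.011  -0.05  ]
-1 -0.05 3959 [-0.0615 -0.0166 -0.05  ] [-0.0242  0.0111 -0.04  ]
-1 -0.04 907 [-0.0569 -0.0164 -0.04  ] [-0.0269  0.0033 -0.03  ]
-1 -0.03 678 [-0.041  -0.0144 -0.03  ] [-0.0268  0.009  -0.02  ]
-1 -0.02 603 [-0.0413 -0.014  -0.02  ] [-0.0268  0.0096 -0.01  ]
-1 -0.01 493 [-0.0405 -0.014  -0.0099] [-0.0267  0.0091 -0.    ]
-1 0.0 163 [-0.0376 -0.0139  0.    ] [-0.0267  0.0086  0.0076]
1 -0.06 2963 [ 0.0207 -0.0201 -0.06  ] [ 0.0634  0.0107 -0.05  ]
1 -0.05 4016 [ 0.0253 -0.0166 -0.05  ] [ 0.0617  0.0105 -0.04  ]
1 -0.04 898 [ 0.0279 -0.0164 -0.04  ] [ 0.0596  0.0044 -0.03  ]
1 -0.03 684 [ 0.0279 -0.0141 -0.03  ] [ 0.042   0.0089 -0.02  ]
1 -0.02 610 [ 0.0278 -0.0143 -0.0199] [ 0.042   0.0087 -0.01  ]
1 -0.01 484 [ 0.0277 -0.0141 -0.01  ] [ 0.0419  0.009  -0.    ]
1 0.0 171 [ 0.0279 -0.0138  0.    ] [0.039  0.0088 0.0077]
```

View pics/w2.png

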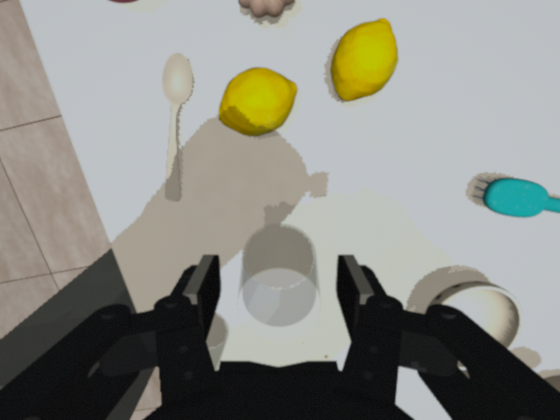

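```bash
cat >> w.py <<'E'
def fingers(c,lo=-.075,hi=.025):
    H=np.array(c['hand_eye']);h,w=c['range_z'].shape;u,v=np.meshgrid(np.arange(w),np.arange(h))
    n=cv2.undistortPoints(np.c_[u.ravel(),v.ravel()].astype(float).reshape(-1,1,2),c['K'],dist(c))[:,0]
    Q=(np.c_[n,np.ones(len(n))]*c['range_z'].reshape(-1,1))@H[:3,:3].T+H[:3,3]
    m=(c['range_z'].ravel()>0)&(abs(Q[:,0])<.08)&(abs(Q[:,1])<.05)
    F=Q[m]
    for a in np.arange(lo,hi,.005):
        k=(F[:,2]>a)&(F[:,2]<a+.005)
        if k.sum()<5: continue
        G=F[k];out=[]
        for x0 in (0,.01,.02,.03,.04,.05):
            kk=(G[:,0]>x0)&(G[:,0]<x0+.01)
            out.append('%6.1f'%(G[kk,1].min()*1000) if kk.sum()>2 else '   -  ')
        print('z%6.1f xmin %.1f'%(a*1000,G[G[:,0]>0,0].min()*1000 if (G[:,0]>0).any() else -1),out)
E
python3 -c "
from w import *
c,o=pickle.load(open('w2.pkl','rb'));fingers(c)"
```

```text
z -75.0 xmin 0.1 [' -14.7', ' -20.8', ' -20.4', '   -  ', '   -  ', ' -15.9']
z -70.0 xmin 0.1 [' -14.3', ' -20.4', ' -20.5', ' -20.2', '   -  ', ' -15.7']
z -65.0 xmin 0.1 [' -13.1', ' -19.7', ' -20.4', ' -20.0', '   -  ', ' -16.2']
z -60.0 xmin 20.7 ['   -  ', '   -  ', ' -20.1', ' -19.4', ' -15.1', ' -15.3']
z -55.0 xmin 22.8 ['   -  ', '   -  ', ' -18.7', ' -15.2', ' -15.5', ' -15.3']
z -50.0 xmin 25.3 ['   -  ', '   -  ', ' -14.9', ' -15.1', ' -15.0', ' -16.6']
z -45.0 xmin 27.1 ['   -  ', '   -  ', ' -15.3', ' -16.3', ' -14.7', ' -16.4']
z -40.0 xmin 29.0 ['   -  ', '   -  ', ' -14.8', ' -16.4', ' -15.4', ' -14.7']
z -35.0 xmin 27.9 ['   -  ', '   -  ', ' -13.8', ' -15.0', ' -13.9', '   -  ']
z -30.0 xmin 27.9 ['   -  ', '   -  ', ' -14.0', ' -14.1', '   -  ', '   -  ']
z -25.0 xmin 27.9 ['   -  ', '   -  ', ' -13.9', ' -13.9', '  -9.8', '   -  ']
z -20.0 xmin 27.9 ['   -  ', '   -  ', ' -13.8', ' -14.0', ' -10.0', '   -  ']
z -15.0 xmin 27.8 ['   -  ', '   -  ', ' -13.9', ' -14.3', '  -9.9', '   -  ']
z -10.0 xmin 27.7 ['   -  ', '   -  ', ' -13.9', ' -13.9', '  -9.8', '   -  ']
z  -5.0 xmin 27.9 ['   -  ', '   -  ', ' -14.0', ' -14.1', '  -9.8', '   -  ']
z   0.0 xmin 27.9 ['   -  ', '   -  ', ' -13.8', ' -13.8', '   -  ', '   -  ']
z   5.0 xmin 27.9 ['   -  ', '   -  ', ' -11.1', '   -  ', '   -  ', '   -  ']
```

Call:
arm_command(
  increments=[
    [[0,0,0],0],
    [[0,0,0],0],
    [[0,0,0],0],
    [[0,0,0],0],
  ],
  claw=0.55,
)

```text
time: 3.15
ee_pos: [0.5366, 0.3665, 0.1888]
tcp_rot: [180.0, 0.2, -11.8]
wrist_force: [-0.4, -0.1, -0.5]
opening: 0.0192
```

```bash
python3 -c "
from w import *
c,o=shot('w3');print(o['opening'],o['ee_pos'],o['tcp_rot']);fingers(c)
P=cloud(c,o)
m=(P[...,2]>.085)&(P[...,2]<.097)&(abs(P[...,0]-.52)<.08)&(abs(P[...,1]-.287)<.08)
g=P[m];print(len(g),g.mean(0),cv2.minEnclosingCircle((g[:,:2]*1000).astype(np.float32)))
"
```

```text
0.0191865852401948 [0.53660596 0.36649589 0.18882001] [ 1.79982779e+02  1.64610756e-01 -1.17667311e+01]
z -75.0 xmin 0.1 [' -20.2', ' -20.9', ' -20.7', '   -  ', ' -16.1', ' -15.6']
z -70.0 xmin 0.1 [' -20.3', ' -20.4', ' -20.4', '   -  ', ' -15.7', ' -16.0']
z -65.0 xmin 0.1 [' -19.6', ' -20.4', ' -20.0', ' -14.5', ' -15.4', ' -15.4']
z -60.0 xmin 10.0 ['   -  ', ' -20.2', ' -20.0', ' -15.3', ' -15.6', ' -14.9']
z -55.0 xmin 10.4 ['   -  ', ' -19.4', ' -18.8', ' -15.4', ' -15.3', ' -14.2']
z -50.0 xmin 10.7 ['   -  ', ' -15.4', ' -15.5', ' -15.4', ' -15.1', '   -  ']
z -45.0 xmin 11.2 ['   -  ', ' -15.0', ' -15.1', ' -17.0', ' -15.0', '   -  ']
z -40.0 xmin 11.5 ['   -  ', ' -16.5', ' -15.0', ' -16.3', ' -14.8', '   -  ']
z -35.0 xmin 11.6 ['   -  ', ' -16.5', ' -16.1', ' -14.6', '   -  ', '   -  ']
z -30.0 xmin 9.9 [' -10.3', ' -15.1', ' -14.6', '   -  ', '   -  ', '   -  ']
z -25.0 xmin 9.8 [' -13.7', ' -14.1', '  -9.9', '   -  ', '   -  ', '   -  ']
z -20.0 xmin 9.9 [' -12.9', ' -13.9', '  -9.7', '   -  ', '   -  ', '   -  ']
z -15.0 xmin 9.9 [' -11.8', ' -13.8', ' -10.0', '   -  ', '   -  ', '   -  ']
z -10.0 xmin 9.9 ['  -8.5', ' -13.9', '  -9.8', '   -  ', '   -  ', '   -  ']
z  -5.0 xmin 9.9 ['  -4.3', ' -14.0', '  -9.8', '   -  ', '   -  ', '   -  ']
z   0.0 xmin 9.9 ['  -0.4', ' -14.1', '  -9.8', '   -  ', '   -  ', '   -  ']
z   5.0 xmin 9.9 ['   5.5', ' -13.4', '   -  ', '   -  ', '   -  ', '   -  ']
z  10.0 xmin 9.9 ['   -  ', '   0.4', '   -  ', '   -  ', '   -  ', '   -  ']
2924 [0.52164007 0.29340259 0.08989717] ((520.7508544921875, 292.50970458984375), 34.7281608581543)
```

View pics/w3.png

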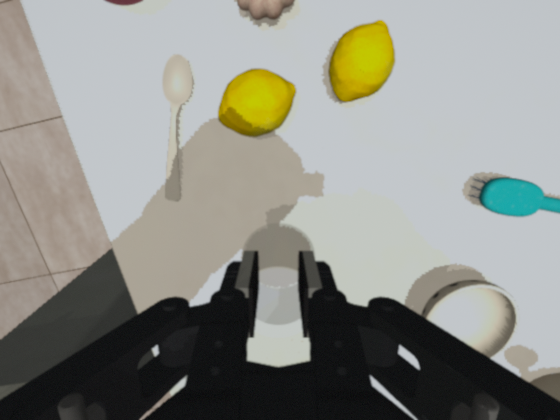

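```bash
python3 -c "
from w import *
inc([.521,.362,.039],0)
c=pickle.load(open('top0.pkl','rb'))
print(at_depth(c,[(203,228),(199,195),(215,262)]))
"
```

```text
from [0.5365 0.3665 0.1886] [179.97   0.18 -11.77] inc [-0.55  0.3   5.99] roll -1.96 t 3.2 f [ 0.23 -0.11  0.21] open 0.0191
[[ 0.52931512  0.44331167  0.05358473]
 [ 0.62435243  0.45695542  0.04639639]
 [ 0.43932938  0.41869659 -0.0013194 ]]
```

Call:
arm_command(
  increments=[
    [[-0.3,0.1,1.2],-1],
    [[-0.55,0.2,2.6],-2],
    [[-0.55,0.3,4],-2],
    [[-0.55,0.3,5.2],-2],
    [[-0.55,0.3,5.95],-2],
  ],
  claw=0.1,
)

```text
time: 3.7
ee_pos: [0.5202, 0.3613, 0.0375]
tcp_rot: [179.9, 0.3, 0.2]
wrist_force: [0.9, 0.1, -0.5]
opening: 0.0384
```

Call:
arm_command(
  increments=[
    [[0,0,0],0],
    [[0,0,0],0],
  ],
)

```text
time: 3.9
ee_pos: [0.5201, 0.3612, 0.0378]
tcp_rot: [179.9, 0.3, 0.2]
wrist_force: [-0.4, -0.2, 0.9]
opening: 0.0381
```

```bash
python3 -c "
from w import *
inc([.521,.340,.039],0)
c,o=shot('w4');fingers(c,-.075)
shot('s4','side')
P=cloud(c,o)
m=(P[...,2]>.085)&(P[...,2]<.097)&(abs(P[...,0]-.52)<.08)&(abs(P[...,1]-.287)<.05)
g=P[m];print(len(g),g.mean(0),cv2.minEnclosingCircle((g[:,:2]*1000).astype(np.float32)))
"
```

```text
from [0.5201 0.3612 0.0378] [179.92   0.31   0.23] inc [ 0.03  0.85 -0.05] roll 0.04 t 3.9 f [-0.38 -0.19  0.93] open 0.0381
z -75.0 xmin 0.1 [' -14.3', ' -20.2', ' -20.1', '   -  ', ' -15.7', ' -15.8']
z -70.0 xmin 0.0 [' -14.4', ' -20.2', ' -20.4', '   -  ', ' -15.2', ' -15.4']
z -65.0 xmin 0.0 [' -13.1', ' -20.1', ' -19.9', '   -  ', ' -15.2', ' -15.3']
z -60.0 xmin 15.8 ['   -  ', ' -19.7', ' -20.1', '   -  ', ' -15.3', ' -15.2']
z -55.0 xmin 17.1 ['   -  ', ' -19.2', ' -18.8', '   -  ', ' -15.6', ' -15.2']
z -50.0 xmin 19.1 ['   -  ', ' -14.8', ' -15.0', ' -14.6', ' -15.8', ' -14.9']
z -45.0 xmin 19.6 ['   -  ', ' -14.3', ' -15.3', ' -15.0', ' -16.7', ' -14.5']
z -40.0 xmin 20.8 ['   -  ', '   -  ', ' -16.3', ' -15.9', ' -15.9', ' -14.2']
z -35.0 xmin 21.4 ['   -  ', '   -  ', ' -16.2', ' -14.9', ' -13.6', '   -  ']
z -30.0 xmin 19.8 ['   -  ', ' -13.5', ' -14.2', '   -  ', '   -  ', '   -  ']
z -25.0 xmin 19.8 ['   -  ', ' -12.8', ' -13.8', '  -9.7', '   -  ', '   -  ']
z -20.0 xmin 0.6 ['  32.5', ' -13.5', ' -13.9', '  -9.8', '   -  ', '   -  ']
z -15.0 xmin 0.1 ['  31.9', ' -13.2', ' -13.9', '  -9.8', '   -  ', '   -  ']
z -10.0 xmin 0.0 ['  31.4', ' -13.5', ' -14.0', ' -10.0', '   -  ', '   -  ']
z  -5.0 xmin 0.0 ['  31.1', ' -13.3', ' -13.8', '  -9.9', '   -  ', '   -  ']
z   0.0 xmin 0.0 ['  31.0', ' -13.1', ' -13.6', '  -9.8', '   -  ', '   -  ']
z   5.0 xmin 0.5 ['  30.8', ' -12.9', ' -13.4', '   -  ', '   -  ', '   -  ']
z  10.0 xmin 0.4 ['  30.1', '  31.8', '   0.0', '   -  ', '   -  ', '   -  ']
z  15.0 xmin 0.4 ['  29.9', '  31.4', '  36.0', '  45.4', '   -  ', '   -  ']
z  20.0 xmin 0.4 ['  29.5', '  30.8', '  35.8', '   -  ', '   -  ', '   -  ']
0 [nan nan nan] ((0.0, 0.0), 0.0)<string>:8: RuntimeWarning: Mean of empty slice.
  ret = um.true_divide(
```

View pics/w4.png

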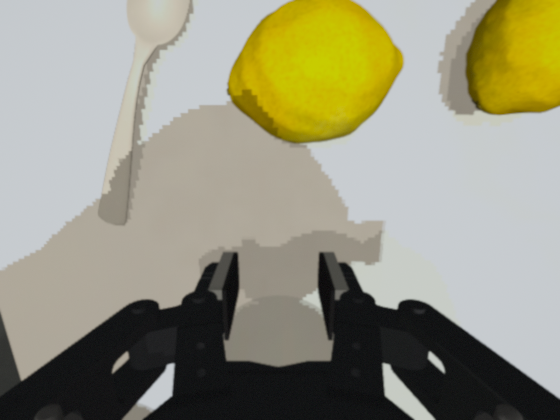

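View pics/s4.png

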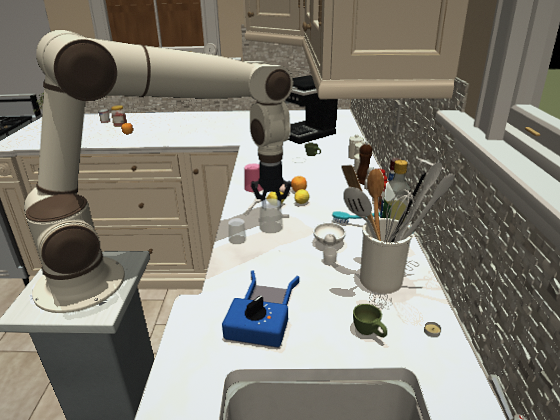

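```bash
cat >> w.py <<'E'
def glass_tool(c,o):
    """fit glass axis in tool frame from wall points seen between fingers"""
    H=np.array(c['hand_eye']);h,w=c['range_z'].shape;u,v=np.meshgrid(np.arange(w),np.arange(h))
    n=cv2.undistortPoints(np.c_[u.ravel(),v.ravel()].astype(float).reshape(-1,1,2),c['K'],dist(c))[:,0]
    Q=(np.c_[n,np.ones(len(n))]*c['range_z'].reshape(-1,1))@H[:3,:3].T+H[:3,3]
    z=o['ee_pos'][2]-Q[:,2]
    m=(c['range_z'].ravel()>0)&(abs(Q[:,0])<.025)&(Q[:,1]>.002)&(Q[:,1]<.08)&(z>.006)&(z<.075)
    m&=~((abs(Q[:,0])>.014)&(Q[:,1]<.020))
    F=Q[m];R=.04-.005*z[m]/.091
    from scipy.optimize import least_squares
    s=least_squares(lambda p:np.hypot(F[:,0]-p[0],F[:,1]-p[1])-R,[0,.05],loss='soft_l1',f_scale=.001)
    Rt=Ro.from_euler('xyz',o['tcp_rot'],degrees=True).as_matrix()
    g=o['ee_pos']+Rt@np.array([s.x[0],s.x[1],0])
    print('glass tool',s.x.round(4),'n',len(F),'res',np.sqrt(np.mean(s.fun**2)).round(4),'world',g.round(4),'dryer',loc([g[0],g[1],0]).round(4))
    return g
E
python3 -c "
from w import *
c,o=pickle.load(open('w4.pkl','rb'));glass_tool(c,o)"
```

```text
glass tool [0.0007 0.0701] n 5264 res 0.0005 world [0.5211 0.2911 0.0379] dryer [-0.0749  0.3625  0.    ]
```

Call:
arm_command(
  increments=[
    [[0.03,0.2,-0.05],0],
    [[0.03,0.4,-0.05],0],
    [[0.03,0.55,-0.05],0],
    [[0.03,0.64,-0.05],0],
    [[0.03,0.7,-0.05],0],
  ],
)

```text
time: 4.5
ee_pos: [0.5217, 0.3439, 0.0405]
tcp_rot: [-180.0, 0.2, 0.2]
wrist_force: [-0.6, -0.9, -0.7]
opening: 0.0381
```

Call:
arm_command(
  increments=[
    [[0,0.06,0],0],
    [[0,0.12,0],0],
    [[0,0.18,0],0],
    [[0,0.24,0],0],
    [[0,0.3,0],0],
  ],
)

```text
time: 5.0
ee_pos: [0.5218, 0.3363, 0.0405]
tcp_rot: [-180.0, 0.2, 0.2]
wrist_force: [0.1, -0.2, 1.1]
opening: 0.0385
```

```bash
python3 -c "
from w import *
inc([.521,.340,.039],0)
c,o=shot('w5');glass_tool(c,o)"
```

```text
from [0.5218 0.3363 0.0405] [-180.      0.19    0.21] inc [-0.03 -0.15  0.06] roll 0.04 t 5.0 f [ 0.14 -0.19  1.15] open 0.0385
glass tool [-0.0009  0.0452] n 5841 res 0.0005 world [0.521  0.2911 0.0405] dryer [-0.075   0.3624  0.    ]
```

Call:
arm_command(
  increments=[
    [[0,0.06,0],0],
    [[0,0.12,0],0],
    [[0,0.2,0],0],
    [[0,0.28,0],0],
    [[0,0.36,0],0],
  ],
)

```text
time: 5.55
ee_pos: [0.5218, 0.3271, 0.0406]
tcp_rot: [-180.0, 0.2, 0.2]
wrist_force: [-0.9, 2.1, 1.0]
opening: 0.0386
```

```bash
python3 -c "
from w import *
inc([.521,.340,.039],0)
c,o=shot('w6');glass_tool(c,o)"
```

```text
from [0.5218 0.3271 0.0406] [-179.99    0.18    0.21] inc [-0.03 -0.52  0.06] roll 0.04 t 5.55 f [-0.94  2.1   0.96] open 0.0386
glass tool [0.0003 0.0424] n 5743 res 0.0005 world [0.5223 0.2847 0.0406] dryer [-0.0724  0.3564  0.    ]
```

```bash
cat >> w.py <<'E'
d0=.0424
def plan(step=.005,target=(0,.14),yawend=-12.,rows=5,d=d0,first=None,z=.0405,keepyaw=None):
    o=get_obs();yaw=o['tcp_rot'][2];f=lambda y:np.array([np.sin(np.radians(y)),-np.cos(np.radians(y)),0])
    p=o['ee_pos'].copy();g=p+d*f(yaw);g[2]=z
    M=D(*target,z);L=np.linalg.norm(M-g);u=(M-g)/L
    Rt=Ro.from_euler('xyz',o['tcp_rot'],degrees=True).as_matrix()
    print('t',o['time'],'glass est',loc(g).round(4),'left',L.round(4),'yaw',yaw.round(2),'f',o['wrist_force'].round(1),'tilt',o['tcp_rot'][:2].round(1))
    for i in range(1,rows+1):
        s=min(step*i,L);y=yaw+(yawend-yaw)*s/max(L,1e-6)
        t=g+u*s-d*f(y);t[2]=z
        print((Rt.T@(t-p)/.025).round(2),round(-(y-yaw)/6,2))
E
python3 -c "
from w import *
plan()"
```

```text
t 5.6 glass est [-0.0727  0.3561  0.0405] left 0.228 yaw 0.2 f [0.2 2.3 0.9] tilt [180.    0.2]
[0.03 0.2  0.  ] 0.04
[0.06 0.4  0.  ] 0.09
[0.09 0.6  0.  ] 0.13
[0.12 0.8  0.  ] 0.18
[0.15 0.99 0.  ] 0.22
```

Call:
arm_command(
  increments=[
    [[0.03,0.16,0],0.04],
    [[0.06,0.34,0],0.09],
    [[0.09,0.54,0],0.13],
    [[0.12,0.74,0],0.18],
    [[0.15,0.94,0],0.22],
  ],
)

```text
time: 6.1
ee_pos: [0.5258, 0.3028, 0.0406]
tcp_rot: [180.0, 0.2, -1.2]
wrist_force: [-1.1, 2.4, 0.2]
opening: 0.0383
```

```bash
python3 -c "
from w import *
plan()
c,o=shot('w7');glass_tool(c,o)"
```

```text
t 6.1 glass est [-0.0648  0.3332  0.0405] left 0.2038 yaw -1.15 f [-1.1  2.4  0.2] tilt [180.    0.2]
[0.03 0.2  0.  ] 0.04
[0.07 0.4  0.  ] 0.09
[0.1  0.59 0.  ] 0.13
[0.14 0.79 0.  ] 0.18
[0.17 0.99 0.  ] 0.22
glass tool [0.0013 0.0418] n 5653 res 0.0005 world [0.5262 0.261  0.0406] dryer [-0.0636  0.3341  0.    ]
```

Call:
arm_command(
  increments=[
    [[0.03,0.18,0],0.04],
    [[0.07,0.38,0],0.09],
    [[0.1,0.59,0],0.13],
    [[0.14,0.79,0],0.18],
    [[0.17,0.99,0],0.22],
  ],
)

```text
time: 6.65
ee_pos: [0.5297, 0.2769, 0.0406]
tcp_rot: [180.0, 0.2, -2.5]
wrist_force: [-0.8, 2.4, 1.0]
opening: 0.0381
```

Call:
arm_command(
  increments=[
    [[0.04,0.2,0],0.04],
    [[0.08,0.4,0],0.09],
    [[0.12,0.59,0],0.13],
    [[0.16,0.79,0],0.18],
    [[0.2,0.99,0],0.22],
  ],
)

```text
time: 7.15
ee_pos: [0.5336, 0.2515, 0.0406]
tcp_rot: [180.0, 0.2, -3.9]
wrist_force: [-0.4, 2.1, 1.4]
opening: 0.0382
```

```bash
python3 -c "
from w import *
plan()
c,o=shot('w8');glass_tool(c,o)"
```

```text
t 7.15 glass est [-0.0484  0.2844  0.0405] left 0.1523 yaw -3.87 f [-0.4  2.1  1.4] tilt [180.    0.2]
[0.04 0.2  0.  ] 0.04
[0.09 0.39 0.  ] 0.09
[0.13 0.59 0.  ] 0.13
[0.18 0.79 0.  ] 0.18
[0.22 0.98 0.  ] 0.22
glass tool [0.0012 0.0417] n 5634 res 0.0005 world [0.532  0.2098 0.0406] dryer [-0.0474  0.2852  0.    ]
```

Call:
arm_command(
  increments=[
    [[0.04,0.18,0],0.04],
    [[0.09,0.38,0],0.09],
    [[0.13,0.59,0],0.13],
    [[0.18,0.79,0],0.18],
    [[0.22,0.98,0],0.22],
  ],
)

```text
time: 7.7
ee_pos: [0.5376, 0.2256, 0.0406]
tcp_rot: [179.9, 0.2, -5.3]
wrist_force: [-0.9, 2.5, 1.3]
opening: 0.0383
```

Call:
arm_command(
  increments=[
    [[0.05,0.2,0],0.05],
    [[0.1,0.39,0],0.1],
    [[0.15,0.59,0],0.14],
    [[0.2,0.79,0],0.19],
    [[0.24,0.98,0],0.23],
  ],
)

```text
time: 8.2
ee_pos: [0.5414, 0.2002, 0.0405]
tcp_rot: [179.9, 0.2, -6.7]
wrist_force: [0.2, 1.8, 1.7]
opening: 0.0385
```

Call:
arm_command(
  increments=[
    [[0.05,0.2,0],0.05],
    [[0.1,0.39,0],0.1],
    [[0.16,0.59,0],0.14],
    [[0.21,0.79,0],0.19],
    [[0.26,0.98,0],0.23],
  ],
)

```text
time: 8.7
ee_pos: [0.5451, 0.1746, 0.0406]
tcp_rot: [179.9, 0.2, -8.1]
wrist_force: [0.8, 2.5, 0.5]
opening: 0.0389
```

```bash
python3 -c "
from w import *
plan()
c,o=shot('w9');glass_tool(c,o)
c,o=shot('t9','top')
P=cloud(c)
m=(P[...,2]>.08)&(P[...,2]<.1)&(abs(P[...,0]-.54)<.06)&(abs(P[...,1]-.13)<.06)
print(m.sum())"
```

```text
t 8.7 glass est [-0.0243  0.2112  0.0405] left 0.0752 yaw -8.07 f [0.8 2.5 0.5] tilt [179.9   0.2]
[0.06 0.19 0.  ] 0.04
[0.12 0.39 0.  ] 0.09
[0.18 0.58 0.  ] 0.13
[0.24 0.77 0.  ] 0.17
[0.3  0.97 0.  ] 0.22
glass tool [0.0009 0.0417] n 5626 res 0.0005 world [0.5401 0.1332 0.0406] dryer [-0.0235  0.212   0.    ]
0
```

View pics/t9.png

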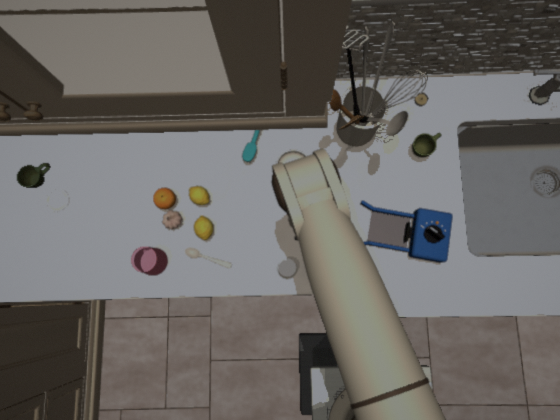

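Call:
arm_command(
  increments=[
    [[0.06,0.18,0],0.04],
    [[0.12,0.38,0],0.09],
    [[0.18,0.58,0],0.13],
    [[0.24,0.77,0],0.17],
    [[0.3,0.97,0],0.22],
  ],
)

```text
time: 9.3
ee_pos: [0.5491, 0.1488, 0.0405]
tcp_rot: [179.9, 0.2, -9.4]
wrist_force: [-0.8, 1.1, 0.3]
opening: 0.0386
```

Call:
arm_command(
  increments=[
    [[0.06,0.19,0],0.05],
    [[0.13,0.39,0],0.1],
    [[0.19,0.58,0],0.14],
    [[0.25,0.77,0],0.18],
    [[0.31,0.96,0],0.23],
  ],
)

```text
time: 9.8
ee_pos: [0.5529, 0.1234, 0.0406]
tcp_rot: [179.9, 0.2, -10.8]
wrist_force: [-0.7, 1.0, 0.9]
opening: 0.0384
```

```bash
python3 -c "
from w import *
plan()
c,o=shot('w10');glass_tool(c,o)
c,o=shot('s10','side')
f=c['frame'][:,:,::-1]
cv2.imwrite('pics/s10c.png',cv2.resize(f[180:350,210:360],None,fx=3.5,fy=3.5,interpolation=cv2.INTER_CUBIC))
"
```

```text
t 9.8 glass est [-0.008   0.1626  0.0405] left 0.024 yaw -10.84 f [-0.7  1.   0.9] tilt [179.9   0.2]
[0.07 0.19 0.  ] 0.04
[0.14 0.38 0.  ] 0.08
[0.21 0.57 0.  ] 0.12
[0.28 0.76 0.  ] 0.16
[0.34 0.91 0.  ] 0.19
glass tool [0.0008 0.0417] n 5629 res 0.0005 world [0.5459 0.0822 0.0407] dryer [-0.0072  0.1633  0.    ]
```

View pics/s10c.png

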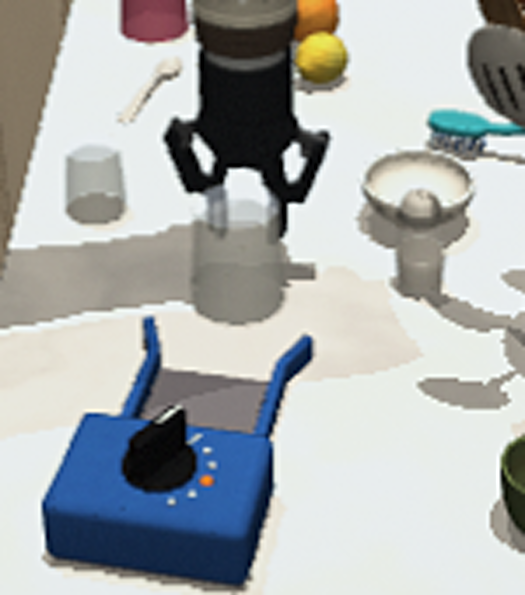

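Call:
arm_command(
  increments=[
    [[0.07,0.18,0],0.04],
    [[0.14,0.38,0],0.08],
    [[0.21,0.57,0],0.12],
    [[0.26,0.76,0],0.16],
    [[0.3,0.95,0],0.19],
  ],
)

```text
time: 10.4
ee_pos: [0.5559, 0.0978, 0.0405]
tcp_rot: [179.8, 0.2, -12.0]
wrist_force: [-0.3, 1.9, 0.5]
opening: 0.0387
```

```bash
python3 -c "
from w import *
plan(target=(0,.0))
c,o=shot('w11');glass_tool(c,o)
c,o=shot('s11','side')
P=cloud(c)
m=(P[...,2]>.0)&(P[...,2]<.1)&(abs(P[...,0]-.55)<.06)&(abs(P[...,1]-.06)<.05)
F=P[m]
from scipy.optimize import least_squares
R=.04-.005*F[:,2]/.091
k=(F[:,1]<.05)&(F[:,2]>.008)&(F[:,2]<.085);F=F[k];R=R[k]
s=least_squares(lambda p:np.hypot(F[:,0]-p[0],F[:,1]-p[1])-R,[.55,.06],loss='soft_l1',f_scale=.002)
print(len(F),s.x,loc([*s.x,0]),np.median(abs(s.fun)))
"
```

```text
t 10.4 glass est [-0.0007  0.1382  0.0405] left 0.1382 yaw -12.03 f [-0.3  1.9  0.5] tilt [179.8   0.2]
[0.  0.2 0. ] -0.0
[0.  0.4 0. ] -0.0
[0.  0.6 0. ] -0.0
[0.  0.8 0. ] -0.0
[0.01 1.   0.  ] -0.0
glass tool [0.0009 0.0417] n 5620 res 0.0005 world [0.548  0.0569 0.0406] dryer [0.0002 0.1389 0.    ]
655 [0.54567031 0.05574084] [-0.0019267  0.1373415  0.       ] 0.0009466948703689693
```

Call:
arm_command(
  increments=[
    [[0.01,0.18,0],0],
    [[0.02,0.38,0],0],
    [[0.03,0.58,0],0],
    [[0.04,0.78,0],0],
    [[0.04,0.98,0],0],
  ],
)

```text
time: 11.0
ee_pos: [0.5516, 0.0729, 0.0406]
tcp_rot: [179.8, 0.2, -12.1]
wrist_force: [0.4, 1.2, -0.6]
opening: 0.0385
```

Call:
arm_command(
  increments=[
    [[0,0.18,0],0],
    [[0,0.36,0],0],
    [[0,0.54,0],0],
    [[0,0.72,0],0],
    [[0,0.9,0],0],
  ],
)

```text
time: 11.5
ee_pos: [0.5468, 0.0505, 0.0406]
tcp_rot: [179.8, 0.2, -12.1]
wrist_force: [-0.4, 2.0, 0.5]
opening: 0.0382
```

```bash
python3 -c "
from w import *
plan(target=(0,.0))
c,o=shot('w12');glass_tool(c,o)
c,o=shot('s12','side')
f=c['frame'][:,:,::-1]
cv2.imwrite('pics/s12c.png',cv2.resize(f[200:340,210:340],None,fx=4.2,fy=4.2,interpolation=cv2.INTER_CUBIC))
"
```

```text
t 11.5 glass est [0.0002 0.09   0.0405] left 0.09 yaw -12.06 f [-0.4  2.   0.5] tilt [179.8   0.2]
[-0.    0.2   0.01] -0.0
[-0.    0.4   0.01] -0.0
[-0.    0.6   0.01] -0.0
[-0.    0.8   0.01] -0.0
[-0.    1.    0.01] -0.0
glass tool [0.0009 0.0417] n 5617 res 0.0005 world [0.5389 0.0095 0.0408] dryer [0.0011 0.0907 0.    ]
```

View pics/s12c.png

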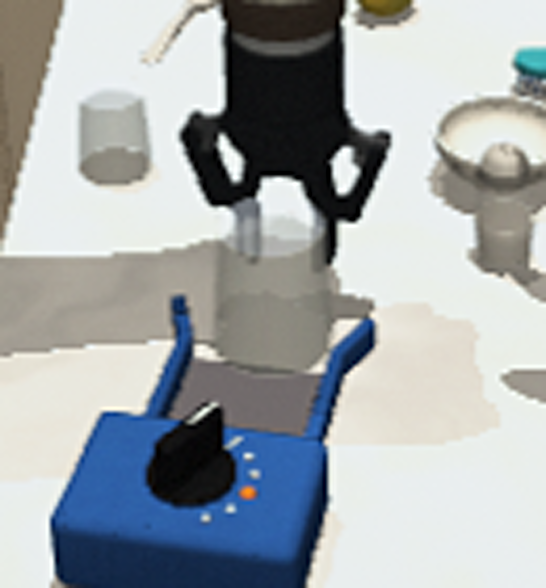

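View pics/w12.png

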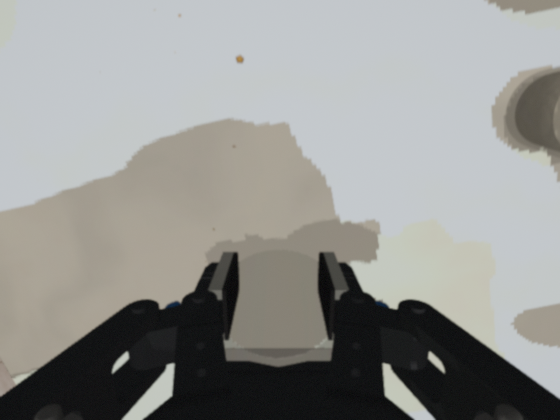

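Call:
arm_command(
  increments=[
    [[0,0.14,0],0],
    [[0,0.28,0],0],
    [[0,0.42,0],0],
    [[0,0.56,0],0],
    [[0,0.7,0],0],
  ],
)

```text
time: 12.1
ee_pos: [0.5429, 0.0328, 0.0407]
tcp_rot: [179.8, 0.2, -12.1]
wrist_force: [0.6, 2.1, 1.3]
opening: 0.0383
```

Call:
arm_command(
  increments=[
    [[0,0.14,0],0],
    [[0,0.28,0],0],
    [[0,0.42,0],0],
    [[0,0.56,0],0],
    [[0,0.7,0],0],
  ],
)

```text
time: 12.6
ee_pos: [0.5392, 0.0154, 0.0407]
tcp_rot: [179.8, 0.2, -12.1]
wrist_force: [-0.1, 1.1, 0.1]
opening: 0.0387
```

```bash
python3 -c "
from w import *
plan(target=(0,.0))
c,o=shot('w13');glass_tool(c,o)
c,o=shot('s13','side')
f=c['frame'][:,:,::-1]
cv2.imwrite('pics/s13c.png',cv2.resize(f[200:340,210:340],None,fx=4.2,fy=4.2,interpolation=cv2.INTER_CUBIC))
"
```

```text
t 12.6 glass est [0.0001 0.0542 0.0405] left 0.0542 yaw -12.1 f [-0.1  1.1  0.1] tilt [179.8   0.2]
[-0.    0.2   0.01] -0.0
[-0.    0.4   0.01] -0.0
[-0.    0.6   0.01] -0.0
[-0.    0.8   0.01] -0.01
[-0.    1.    0.01] -0.01
glass tool [0.0009 0.0417] n 5600 res 0.0005 world [ 0.5313 -0.0255  0.0409] dryer [0.001  0.0549 0.    ]
```

View pics/s13c.png

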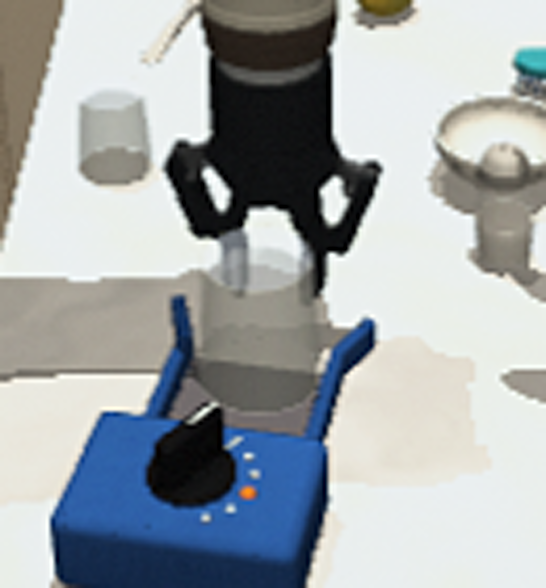

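View pics/w13.png

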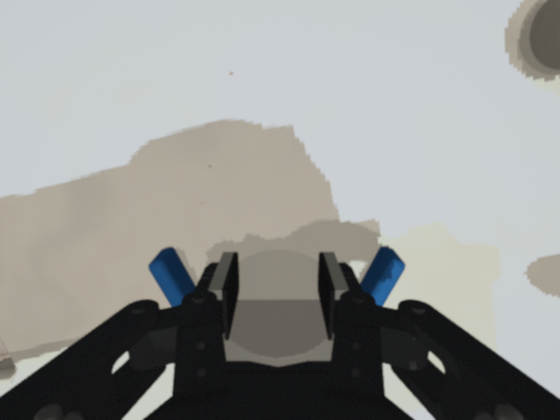

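```bash
python3 -c "
from w import *
c,o=pickle.load(open('w13.pkl','rb'));P=cloud(c,o);f=c['frame'].astype(int)
b=(f[...,2]>f[...,0]+35)&(f[...,2]>f[...,1]+20)
q=P[b];q=q[(q[:,2]>.016)&(q[:,2]<.028)]
L=(q-O)@np.c_[EX,EY,EZ]
for s in(-1,1):
  k=L[:,0]*s>0;l=L[k];print(s,k.sum(),'x',np.percentile(l[:,0]*1000,[1,99]).round(1),'y',np.percentile(l[:,1]*1000,[1,99,100]).round(1),'z',np.median(l[:,2]))
  for y0 in (75,80,85,90):
    kk=(abs(l[:,1]*1000-y0)<1.5)
    if kk.sum()>3: print(y0,(l[kk,0].min()*1000).round(1),(l[kk,0].max()*1000).round(1))
"
```

```text
-1 971 x [-66.  -50.6] y [72.4 98.8 99.6] z 0.021417996606233614
75 -59.1 -51.1
80 -61.6 -50.5
85 -64.2 -52.6
90 -66.3 -55.0
1 959 x [50.2 65.4] y [73.3 99.2 99.6] z 0.02131748262415753
75 52.5 58.4
80 49.7 60.7
85 51.6 62.5
90 53.7 64.5
```

Call:
arm_command(
  increments=[
    [[-0.01,0.14,0],0],
    [[-0.02,0.28,0],0],
    [[-0.03,0.42,0],0],
    [[-0.04,0.56,0],0],
    [[-0.04,0.7,0],0],
  ],
)

```text
time: 13.2
ee_pos: [0.5344, -0.002, 0.0408]
tcp_rot: [179.8, 0.2, -12.1]
wrist_force: [0.9, 0.7, 0.3]
opening: 0.0385
```

Call:
arm_command(
  increments=[
    [[0,0.12,0],0],
    [[0,0.24,0],0],
    [[0,0.36,0],0],
    [[0,0.48,0],0],
    [[0,0.6,0],0],
  ],
)

```text
time: 13.7
ee_pos: [0.5311, -0.0169, 0.0408]
tcp_rot: [179.8, 0.2, -12.1]
wrist_force: [-0.6, 0.2, -1.0]
opening: 0.0386
```

```bash
cat >> w.py <<'E'
def glass_side(c,yc,xc=.53):
    from scipy.optimize import least_squares
    P=cloud(c);F=P[(P[...,2]>.056)&(P[...,2]<.086)&(abs(P[...,0]-xc)<.05)&(P[...,1]<yc+.01)&(P[...,1]>yc-.05)]
    R=.04-.005*F[:,2]/.091
    s=least_squares(lambda p:np.hypot(F[:,0]-p[0],F[:,1]-p[1])-R,[xc,yc],loss='soft_l1',f_scale=.002)
    print('side glass',len(F),s.x.round(4),loc([*s.x,0]).round(4),np.median(abs(s.fun)).round(4))
E
python3 -c "
from w import *
plan(target=(0,.0))
c,o=shot('w14');g=glass_tool(c,o)
c,o=shot('s14','side');glass_side(c,g[1],g[0])
f=c['frame'][:,:,::-1]
cv2.imwrite('pics/s14c.png',cv2.resize(f[200:340,210:340],None,fx=4.2,fy=4.2,interpolation=cv2.INTER_CUBIC))
"
```

```text
t 13.7 glass est [-0.0011  0.0208  0.0405] left 0.0209 yaw -12.13 f [-0.6  0.2 -1. ] tilt [179.8   0.2]
[0.01 0.2  0.01] -0.01
[0.02 0.4  0.01] -0.01
[0.03 0.6  0.01] -0.02
[0.04 0.8  0.01] -0.02
[0.04 0.83 0.01] -0.02
glass tool [0.0008 0.0417] n 5603 res 0.0005 world [ 0.5232 -0.0579  0.041 ] dryer [-0.0003  0.0215  0.    ]
side glass 297 [ 0.5211 -0.0585] [-0.0023  0.0205  0.    ] 0.0008
```

View pics/s14c.png

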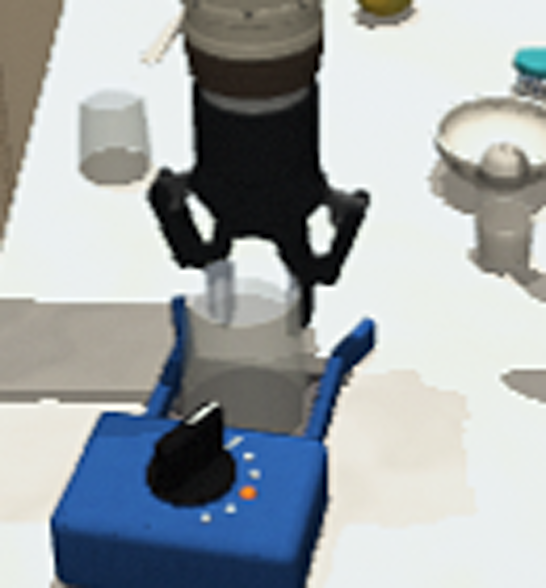

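Call:
arm_command(
  increments=[
    [[0,0.1,0],0],
    [[0,0.2,0],0],
    [[0,0.3,0],0],
    [[0,0.38,0],0],
    [[0,0.42,0],0],
  ],
)

```text
time: 14.3
ee_pos: [0.5289, -0.0275, 0.0409]
tcp_rot: [179.8, 0.2, -12.2]
wrist_force: [0.8, 1.2, -0.3]
opening: 0.0382
```

```bash
python3 -c "
from w import *
fs=[]
plan(target=(0,.0))
c,o=shot('w15');g=glass_tool(c,o)
c,o=shot('s15','side');glass_side(c,g[1],g[0])
fs=[get_obs()['wrist_force'] for i in range(5)];print(np.round(fs,2))
f=c['frame'][:,:,::-1]
cv2.imwrite('pics/s15c.png',cv2.resize(f[220:330,220:320],None,fx=5.4,fy=5.4,interpolation=cv2.INTER_CUBIC))
c,o=shot('t15','top')
f=c['frame'][:,:,::-1]
cv2.imwrite('pics/t15c.png',cv2.resize(f[150:285,300:460],None,fx=4,fy=4,interpolation=cv2.INTER_CUBIC))
"
```

```text
t 14.3 glass est [-0.0011  0.01    0.0405] left 0.0101 yaw -12.16 f [ 0.8  1.2 -0.3] tilt [179.8   0.2]
[0.02 0.2  0.02] -0.01
[0.04 0.4  0.02] -0.03
[0.04 0.4  0.02] -0.03
[0.04 0.4  0.02] -0.03
[0.04 0.4  0.02] -0.03
glass tool [0.0008 0.0417] n 5572 res 0.0005 world [ 0.5209 -0.0685  0.041 ] dryer [-0.0003  0.0107  0.    ]
side glass 304 [ 0.5186 -0.069 ] [-0.0024  0.0097  0.    ] 0.0008
[[-0.55  0.57  0.75]
 [-0.55  0.57  0.75]
 [-0.55  0.57  0.75]
 [-0.55  0.57  0.75]
 [-0.55  0.57  0.75]]
```

View pics/s15c.png

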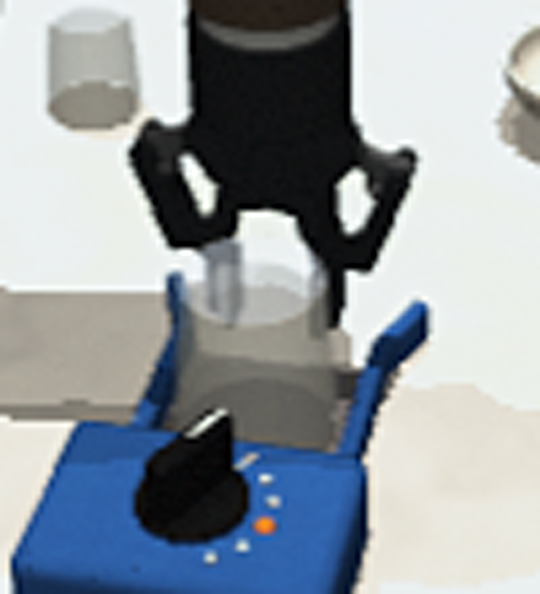

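View pics/t15c.png

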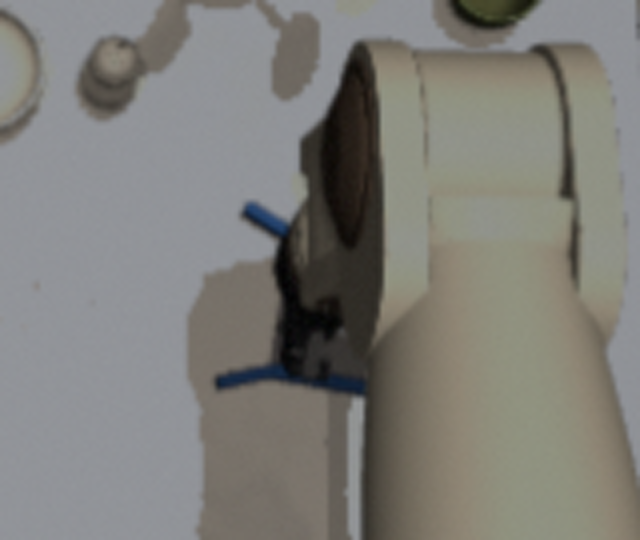

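```bash
python3 -c "
from w import *
from scipy.optimize import least_squares
for n,w in (('w15',1),('s15',0),('t15',0),('s0',0),('t0',0)):
  if n=='s0': c,o=pickle.load(open('side0.pkl','rb')),None
  elif n=='t0': c,o=pickle.load(open('top0.pkl','rb')),None
  else: c,o=pickle.load(open(n+'.pkl','rb'))
  if not w:o=None
  P=cloud(c,o);f=c['frame'].astype(int)
  b=(f[...,2]>f[...,0]+30)&(f[...,2]>f[...,1]+15)
  q=P[b];q=q[(q[:,2]>.017)&(q[:,2]<.027)]
  L=(q-O)@np.c_[EX,EY,EZ]*1000
  L=L[(L[:,1]>66)&(L[:,1]<110)]
  for s in(-1,1):
    l=L[L[:,0]*s>0]
    print(n,s,len(l),'ymax',np.percentile(l[:,1],[95,98,100]).round(1) if len(l) else '', 'centreline x-y0.42:',np.median(l[:,0]*s-.419*l[:,1]).round(1) if len(l) else '')
"
```

```text
w15 -1 1420 ymax [96.2 97.3 98.6] centreline x-y0.42: 21.4
w15 1 1475 ymax [96.7 97.9 99. ] centreline x-y0.42: 20.7
s15 -1 7 ymax [92.3 93.3 94. ] centreline x-y0.42: 29.9
s15 1 29 ymax [91.3 92.4 92.5] centreline x-y0.42: 24.4
t15 -1 21 ymax [89.9 91.2 92.1] centreline x-y0.42: 24.3
t15 1 29 ymax [92.2 93.3 94.5] centreline x-y0.42: 24.6
s0 -1 23 ymax [92.9 93.2 93.4] centreline x-y0.42: 25.9
s0 1 30 ymax [92.  92.3 92.5] centreline x-y0.42: 25.4
t0 -1 27 ymax [92.6 93.8 94.7] centreline x-y0.42: 24.3
t0 1 29 ymax [92.4 93.7 95. ] centreline x-y0.42: 24.3
```

View pics/w15.png

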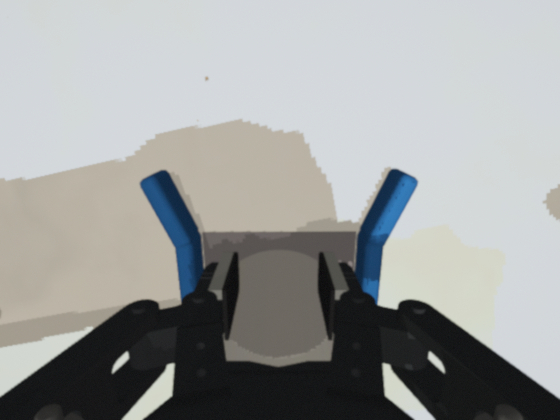

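Call:
arm_command(
  increments=[
    [[0,0.06,0],0],
    [[0,0.12,0],0],
    [[0,0.18,0],0],
    [[0,0.23,0],0],
    [[0,0.27,0],0],
  ],
)

```text
time: 14.95
ee_pos: [0.5275, -0.0342, 0.0409]
tcp_rot: [179.7, 0.2, -12.2]
wrist_force: [0.1, 0.4, 0.1]
opening: 0.0387
```

Call:
arm_command(
  increments=[
    [[0,0.03,0],0],
  ],
)

```text
time: 15.05
ee_pos: [0.5272, -0.035, 0.0409]
tcp_rot: [179.7, 0.2, -12.2]
wrist_force: [0.4, 1.0, -1.0]
opening: 0.0384
```

Call:
arm_command(
  increments=[
    [[0,0.03,0],0],
  ],
)

```text
time: 15.15
ee_pos: [0.5271, -0.0358, 0.0409]
tcp_rot: [179.7, 0.2, -12.2]
wrist_force: [0.3, 2.0, -0.3]
opening: 0.0387
```

Call:
arm_command(
  increments=[
    [[0,0.03,0],0],
  ],
)

```text
time: 15.25
ee_pos: [0.5269, -0.0365, 0.0409]
tcp_rot: [179.8, 0.2, -12.2]
wrist_force: [0.9, 1.3, 0.4]
opening: 0.0383
```

```bash
python3 -c "
from w import *
plan(target=(0,.0))
c,o=shot('w16');g=glass_tool(c,o)
c,o=shot('s16','side');glass_side(c,g[1],g[0])
P=cloud(c);f=c['frame']
cv2.imwrite('pics/s16c.png',cv2.resize(f[220:330,220:320,::-1],None,fx=5.4,fy=5.4,interpolation=cv2.INTER_CUBIC))
"
```

```text
t 15.25 glass est [-0.0012  0.0008  0.0405] left 0.0014 yaw -12.16 f [0.9 1.3 0.4] tilt [179.8   0.2]
[0.04 0.03 0.02] -0.03
[0.04 0.03 0.02] -0.03
[0.04 0.03 0.02] -0.03
[0.04 0.03 0.02] -0.03
[0.04 0.03 0.02] -0.03
glass tool [0.0007 0.0416] n 5515 res 0.0005 world [ 0.5189 -0.0774  0.0411] dryer [-0.0005  0.0016  0.    ]
side glass 303 [ 0.5166 -0.0778] [-0.0026  0.0007  0.    ] 0.0009
```

View pics/s16c.png

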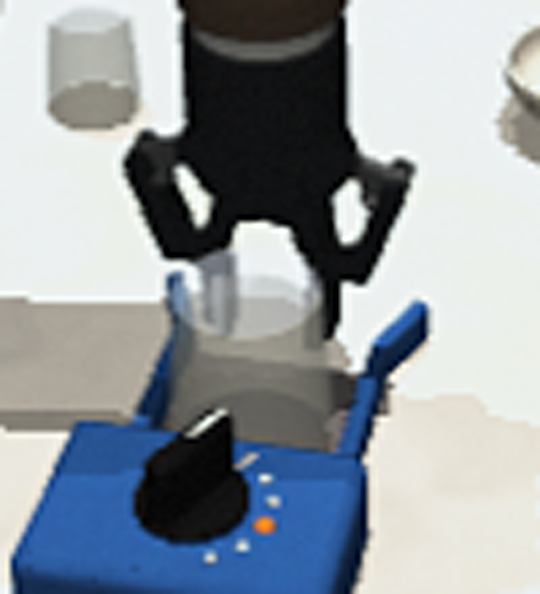

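Call:
arm_command(
  increments=[
    [[0,0.03,0],0],
  ],
)

```text
time: 15.45
ee_pos: [0.5268, -0.0372, 0.041]
tcp_rot: [179.8, 0.2, -12.2]
wrist_force: [0.0, 2.0, 1.1]
opening: 0.0383
```

Call:
arm_command(
  increments=[
    [[0,0.03,0],0],
  ],
)

```text
time: 15.55
ee_pos: [0.5267, -0.0379, 0.041]
tcp_rot: [179.8, 0.2, -12.1]
wrist_force: [0.1, 3.3, -0.2]
opening: 0.0385
```

Call:
arm_command(
  increments=[
    [[0,0,0],0],
    [[0,0,0],0],
  ],
)

```text
time: 15.75
ee_pos: [0.5267, -0.0379, 0.041]
tcp_rot: [179.8, 0.2, -12.2]
wrist_force: [0.5, 1.9, -0.4]
opening: 0.0383
```

```bash
python3 -c "
from w import *
plan(target=(0,.0))
c,o=shot('w17');g=glass_tool(c,o)
c,o=shot('s17','side');glass_side(c,g[1],g[0])
"
```

```text
t 15.75 glass est [-0.0011 -0.0006  0.0405] left 0.0012 yaw -12.15 f [ 0.5  1.9 -0.4] tilt [179.8   0.2]
[ 0.04 -0.02  0.02] -0.03
[ 0.04 -0.02  0.02] -0.03
[ 0.04 -0.02  0.02] -0.03
[ 0.04 -0.02  0.02] -0.03
[ 0.04 -0.02  0.02] -0.03
glass tool [0.0007 0.0416] n 5517 res 0.0005 world [ 0.5187 -0.0787  0.0412] dryer [-0.0004  0.0002  0.    ]
side glass 301 [ 0.5163 -0.0792] [-0.0026 -0.0008  0.    ] 0.0008
```

Call:
arm_command(
  increments=[
    [[0,-0.2,0],0],
    [[0,-0.8,0],0],
    [[0,-1.6,0],0],
    [[0,-2.6,0],0],
    [[0,-3.2,-0.8],0],
  ],
)

```text
time: 16.35
ee_pos: [0.5424, 0.0425, 0.0584]
tcp_rot: [179.7, 0.4, -12.1]
wrist_force: [0.2, 0.7, -0.2]
opening: 0.0387
```

Call:
arm_command(
  increments=[
    [[0,0,-1.5],0],
    [[0,-0.5,-3.2],0],
    [[0,-2,-4.4],0],
    [[0,-3.8,-5],0],
    [[0,-5.6,-5],0],
  ],
)

```text
time: 16.85
ee_pos: [0.5738, 0.1824, 0.1861]
tcp_rot: [179.8, 0.1, -12.1]
wrist_force: [1.4, -0.4, -0.1]
opening: 0.0385
```

```bash
python3 -c "
from w import *
inc([.5,-.179,.15],-12)
c,o=shot('w18');g=None
ct,o2=shot('t18','top');cs,_=shot('s18','side')
f=ct['frame'][:,:,::-1];cv2.imwrite('pics/t18c.png',cv2.resize(f[170:285,330:470],None,fx=5,fy=5,interpolation=cv2.INTER_CUBIC))
f=cs['frame'][:,:,::-1];cv2.imwrite('pics/s18c.png',cv2.resize(f[220:330,220:320],None,fx=5.4,fy=5.4,interpolation=cv2.INTER_CUBIC))
for n,c,oo in(('w',c,o),('t',ct,None),('s',cs,None)):
  P=cloud(c,oo)
  m=(P[...,2]>.084)&(P[...,2]<.097)&(abs(P[...,0]-.519)<.06)&(abs(P[...,1]+.079)<.05)
  g=P[m]
  if len(g)>5:
    (x,y),r=cv2.minEnclosingCircle((g[:,:2]*1000).astype(np.float32));print(n,len(g),g[:,2].mean(),loc([x/1000,y/1000,0]),r)
glass_side(cs,-.079,.518)
"
```

```text
from [0.5738 0.1824 0.1861] [ 1.7984e+02  1.5000e-01 -1.2140e+01] inc [ 0.16 14.75  1.48] roll -0.02 t 16.85 f [ 1.41 -0.41 -0.08] open 0.0385
t 522 0.09005950416233391 [ 0.0005345  -0.00058473  0.        ] 34.004852294921875
s 450 0.09110300345459535 [-0.00233114 -0.00199249  0.        ] 36.05234146118164
side glass 303 [ 0.5165 -0.0786] [-0.0025 -0.0001  0.    ] 0.0008
```

View pics/t18c.png

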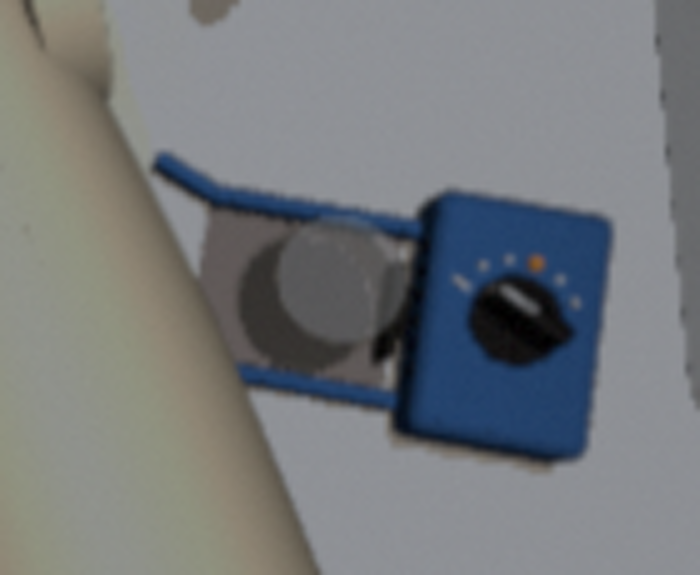

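View pics/w18.png

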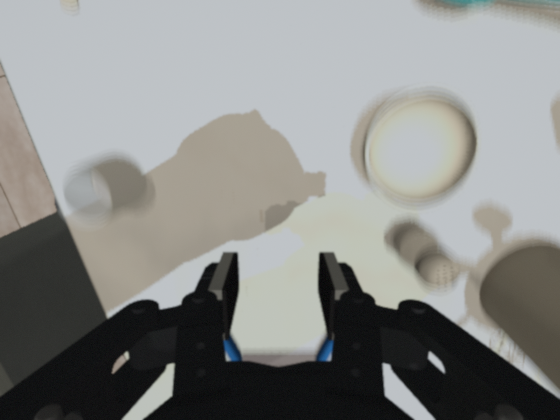

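```bash
python3 -c "
from w import *
inc(D(0,.03,.25),-12)"
```

```text
from [0.5727 0.183  0.1822] [179.7    0.43 -11.89] inc [ 0.04  9.51 -2.66] roll 0.02 t 17.0 f [-0.72 -0.69 -0.8 ] open 0.0387
```

Call:
arm_command(
  increments=[
    [[0,0.8,-1.2],0],
    [[0,2.4,-2.2],0],
    [[0,4.2,-2.7],0],
    [[0,6,-2.7],0],
    [[0,7.8,-2.7],0],
  ],
)

```text
time: 17.5
ee_pos: [0.5322, -0.0094, 0.2512]
tcp_rot: [179.7, 0.4, -11.9]
wrist_force: [0.4, 0.6, -0.8]
opening: 0.0386
```

Call:
arm_command(
  increments=[
    [[0,1.2,0],0],
    [[0,1.7,0],0],
    [[0,1.7,0],0],
    [[0,1.7,0],0],
  ],
)

```text
time: 17.9
ee_pos: [0.5235, -0.0505, 0.2513]
tcp_rot: [179.7, 0.4, -11.9]
wrist_force: [0.1, -0.6, 0.0]
opening: 0.0383
```

```bash
python3 -c "
from w import *
c,o=shot('w19');print(o['ee_pos'],o['tcp_rot'],o['time'])
P=cloud(c,o);f=c['frame'].astype(int)
m=(P[...,2]>.084)&(P[...,2]<.097)&(abs(P[...,0]-.519)<.06)&(abs(P[...,1]+.079)<.05)
g=P[m];(x,y),r=cv2.minEnclosingCircle((g[:,:2]*1000).astype(np.float32));print(len(g),loc([x/1000,y/1000,0]),r)
b=(f[...,2]>f[...,0]+30)&(f[...,2]>f[...,1]+15)
q=P[b];q=q[(q[:,2]>.017)&(q[:,2]<.027)];L=(q-O)@np.c_[EX,EY,EZ]*1000
for s in(-1,1):
  l=L[L[:,0]*s>0];l2=l[(l[:,1]>0)&(l[:,1]<50)];print(s,'ymax',l[:,1].max(),'x',np.percentile(l2[:,0],[2,50,98]))
q=P[b];q=q[abs(q[:,2]-.054)<.004];L=(q-O)@np.c_[EX,EY,EZ]*1000
print('housing',len(q),np.percentile(L[:,0],[1,99]),np.percentile(L[:,1],[1,99]))
"
```

```text
[ 0.52350034 -0.0505465   0.25131689] [179.69071015   0.38969502 -11.93399423] 17.9
3774 [-0.0002019  0.0009566  0.       ] 34.45872116088867
-1 ymax 97.02357236928187 x [-52.91852637 -48.0110204  -43.71489242]
1 ymax 98.26715417956876 x [43.71675186 48.0778163  52.81771049]
housing 4115 [-52.48698666  48.51073808] [-145.00250844  -53.61897918]
```

View pics/w19.png

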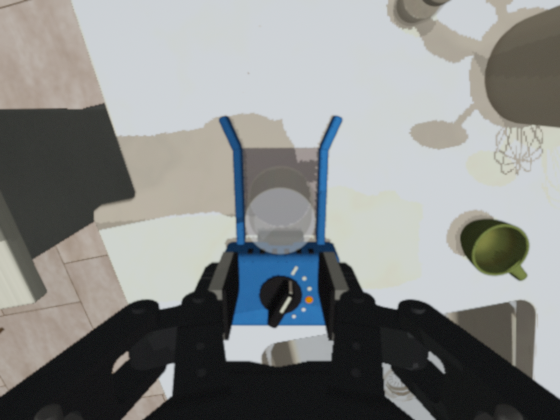

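```bash
python3 -c "
from w import *
for n,w in(('w19',1),('t18',0),('s18',0)):
  c,o=pickle.load(open(n+'.pkl','rb'));o=o if w else None
  P=cloud(c,o);L=(P.reshape(-1,3)-O)@np.c_[EX,EY,EZ]
  k=(L[:,2]>.083)&(L[:,2]<.096)&(abs(L[:,0])<.035)&(abs(L[:,1]+.103)<.035)
  q=(L[k,:2]*1000).astype(np.float32);(x,y),(a,b),t=cv2.minAreaRect(q)
  u=np.linalg.svd(q-q.mean(0),full_matrices=False)[2][0];ang=np.degrees(np.arctan2(u[1],u[0]))%180
  print(n,len(q),(x,y),(a,b),t,'pca ang',ang,'val',np.radians(62.5-ang),L[k,2].mean())
c,o=pickle.load(open('w19.pkl','rb'));f=c['frame'][:,:,::-1]
cv2.imwrite('pics/w19c.png',cv2.resize(f[235:340,225:335],None,fx=6,fy=6,interpolation=cv2.INTER_CUBIC))
"
```

```text
w19 478 (1.2325310707092285, -98.39065551757812) (45.74568176269531, 13.102874755859375) 62.42477035522461 pca ang 63.35324 val -0.014891864 0.08922160943534879
t18 100 (0.8827565908432007, -101.8739242553711) (46.03258514404297, 16.381227493286133) 66.47019958496094 pca ang 62.97838 val -0.008349276 0.08910736351596676
s18 108 (0.5109338760375977, -104.35287475585938) (42.98488235473633, 14.290189743041992) 62.129669189453125 pca ang 62.88028 val -0.00663713 0.08969738495539349
```

View pics/w19c.png

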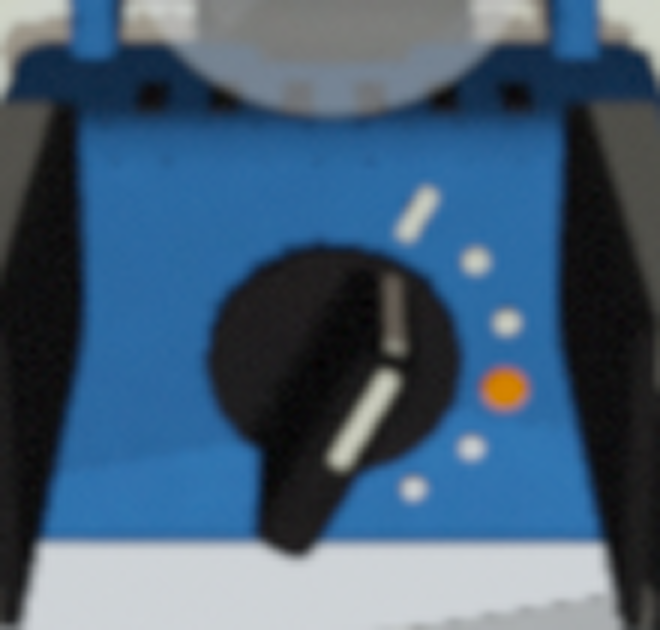

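```bash
python3 -c "
from w import *
print(D(.0008,-.102))
inc(D(.0008,-.102,.17),140.5)"
```

```text
[ 0.49857553 -0.17893738  0.        ]
from [ 0.5236 -0.0501  0.2513] [179.69   0.39 -11.88] inc [0.1  5.23 3.28] roll -25.4 t 17.95 f [-0.05  0.04  0.37] open 0.0381
```

Call:
arm_command(
  increments=[
    [[0,1,0],-1.4],
    [[0.05,2,0],-2.8],
    [[0.1,3.2,0],-4.2],
    [[0.1,4.4,0],-5.6],
    [[0.1,5.2,0],-7],
  ],
  claw=-0.1,
)

```text
time: 18.45
ee_pos: [0.4995, -0.1781, 0.2517]
tcp_rot: [-179.9, 0.5, 30.5]
wrist_force: [-0.8, -0.2, -0.3]
opening: 0.0472
```

Call:
arm_command(
  increments=[
    [[0,0,0],-1.4],
    [[0,0,0],-2.8],
    [[0,0,0],-4.2],
    [[0,0,0],-5.6],
    [[0,0,0],-7],
  ],
)

```text
time: 18.95
ee_pos: [0.5001, -0.1768, 0.2515]
tcp_rot: [-179.6, 0.3, 73.0]
wrist_force: [-0.5, 0.8, -0.6]
opening: 0.047
```

Call:
arm_command(
  increments=[
    [[0,0,0],-1.4],
    [[0,0,0],-2.8],
    [[0,0,0],-4.2],
    [[0,0,0],-5.6],
    [[0,0,0],-7],
  ],
)

```text
time: 19.45
ee_pos: [0.5008, -0.1754, 0.2512]
tcp_rot: [-179.5, -0.1, 115.4]
wrist_force: [1.2, -1.0, 0.7]
opening: 0.0471
```

```bash
python3 -c "
from w import *
inc(D(.0008,-.102,.14),140.5);print(get_obs()['q'])"
```

```text
from [ 0.5008 -0.1754  0.2512] [-1.7945e+02 -5.0000e-02  1.1545e+02] inc [-0.09 -0.1   4.45] roll -4.18 t 19.45 f [ 1.16 -1.01  0.75] open 0.0471
[-19.12328597   2.93290847   8.90675367  96.39888258  -0.34668925
 -44.57163152]
```

Call:
arm_command(
  increments=[
    [[-0.05,-0.1,1],-1.4],
    [[-0.1,-0.1,2],-2.8],
    [[-0.1,-0.1,3],-4.2],
    [[-0.1,-0.1,3.8],-4.2],
    [[-0.1,-0.1,3.8],-4.2],
  ],
)

```text
time: 19.95
ee_pos: [0.498, -0.1774, 0.1532]
tcp_rot: [-179.4, -0.5, 140.7]
wrist_force: [-1.2, 0.2, -0.1]
opening: 0.0472
```

Call:
arm_command(
  increments=[
    [[0,0,0],0],
    [[0,0,0],0],
  ],
)

```text
time: 20.15
ee_pos: [0.4986, -0.1768, 0.1541]
tcp_rot: [-179.5, -0.5, 140.8]
wrist_force: [0.2, 0.3, 0.0]
opening: 0.047
```

```bash
python3 -c "
from w import *
inc(D(.0008,-.102,.075),140.5)
c,o=shot('w20');P=cloud(c,o).reshape(-1,3)
k=(P[:,2]>.084)&(P[:,2]<.096)&(np.hypot(P[:,0]-.4986,P[:,1]+.179)<.04)
Rt=Ro.from_euler('xyz',o['tcp_rot'],degrees=True).as_matrix()
q=(P[k]-o['ee_pos'])@Rt*1000;print(len(q),cv2.minAreaRect(q[:,:2].astype(np.float32)),q.min(0),q.max(0))
fingers(c,-.04,.02)
"
```

```text
from [ 0.4986 -0.1768  0.1541] [-179.46   -0.5   140.77] inc [-0.08 -0.04  3.17] roll 0.05 t 20.15 f [0.17 0.35 0.01] open 0.047
1270 ((-0.2502422332763672, -0.009006500244140625), (12.886032104492188, 44.7432746887207), 0.5386905074119568) [ -6.67296515 -22.39218548  61.12259125] [ 6.34231333 22.32078009 70.25112483]
z -40.0 xmin 24.6 ['   -  ', '   -  ', ' -12.2', ' -12.4', ' -10.6', ' -10.2']
z -35.0 xmin 23.8 ['   -  ', '   -  ', ' -10.7', ' -11.7', '  -5.5', '   -  ']
z -30.0 xmin 23.6 ['   -  ', '   -  ', '  -9.5', '  -9.6', '   -  ', '   -  ']
z -25.0 xmin 23.7 ['   -  ', '   -  ', '  -9.9', '  -9.4', '   -  ', '   -  ']
z -20.0 xmin 23.6 ['   -  ', '   -  ', '  -9.7', '  -9.1', '   -  ', '   -  ']
z -15.0 xmin 23.5 ['   -  ', '   -  ', '  -9.7', '  -9.4', '   -  ', '   -  ']
z -10.0 xmin 23.6 ['   -  ', '   -  ', '  -9.6', '  -9.1', '   -  ', '   -  ']
z  -5.0 xmin 23.6 ['   -  ', '   -  ', '  -9.7', '  -9.4', '   -  ', '   -  ']
z  -0.0 xmin 23.6 ['   -  ', '   -  ', '  -9.4', '  -9.3', '   -  ', '   -  ']
z   5.0 xmin 23.6 ['   -  ', '   -  ', '  -8.0', '   -  ', '   -  ', '   -  ']
```

View pics/w20.png

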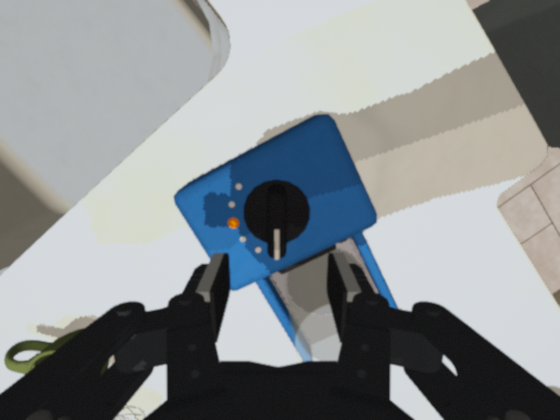

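Call:
arm_command(
  increments=[
    [[0,0,0.8],0],
    [[0,0,1.6],0],
    [[0,0,2.3],0],
    [[-0.03,0,2.8],0],
    [[-0.03,0,3.1],0],
  ],
)

```text
time: 20.7
ee_pos: [0.4984, -0.1778, 0.0765]
tcp_rot: [-179.5, -0.5, 140.8]
wrist_force: [0.1, 0.7, 0.4]
opening: 0.047
```

```bash
python3 -c "
from w import *
inc(D(.0008,-.102,.075),140.5)
c,o=shot('w21')
"
```

```text
from [ 0.4984 -0.1778  0.0765] [-179.47   -0.47  140.75] inc [-0.04 -0.03  0.06] roll 0.04 t 20.7 f [0.06 0.67 0.36] open 0.047
```

View pics/w21.png

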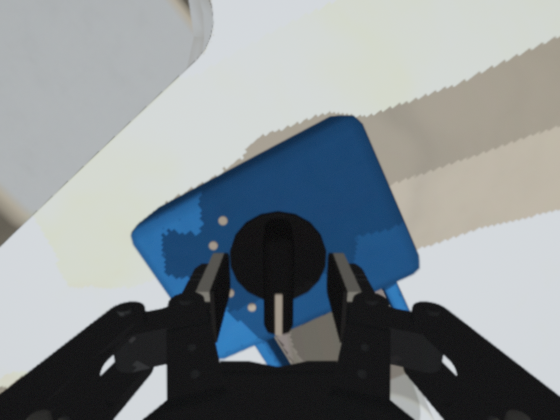

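Call:
arm_command(
  increments=[
    [[0,0,0],0],
    [[0,0,0],0],
    [[0,0,0],0],
    [[0,0,0],0],
    [[0,0,0],0],
  ],
  claw=1,
  force=25,
)

```text
time: 21.25
ee_pos: [0.4985, -0.1778, 0.0764]
tcp_rot: [-179.5, -0.5, 140.8]
wrist_force: [-0.2, -0.7, 6.0]
opening: 0.0124
```

Call:
arm_command(
  increments=[
    [[0,0,0],0.8],
    [[0,0,0],1.6],
    [[0,0,0],2.4],
    [[0,0,0],3.2],
    [[0,0,0],4],
  ],
)

```text
time: 21.75
ee_pos: [0.4988, -0.1781, 0.0765]
tcp_rot: [-179.4, -0.1, 116.5]
wrist_force: [1.9, -2.1, -0.6]
opening: 0.0123
```

Call:
arm_command(
  increments=[
    [[0,0,0],0.8],
    [[0,0,0],1.6],
    [[0,0,0],2.4],
    [[0,0,0],3.2],
    [[0,0,0],4],
  ],
)

```text
time: 22.25
ee_pos: [0.4989, -0.1785, 0.0765]
tcp_rot: [-179.4, 0.2, 92.3]
wrist_force: [0.1, -3.3, -1.3]
opening: 0.0128
```

```bash
python3 -c "
from w import *
inc(D(.0008,-.102,.0765),65.8);print(get_obs()['torque'])
shot('w22')
"
```

```text
from [ 0.4989 -0.1785  0.0765] [-179.36    0.19   92.34] inc [-0.02 -0.02 -0.  ] roll 4.42 t 22.25 f [ 0.14 -3.34 -1.27] open 0.0128
[-0.50454747 -0.18904168  0.03403628]
```

View pics/w22.png

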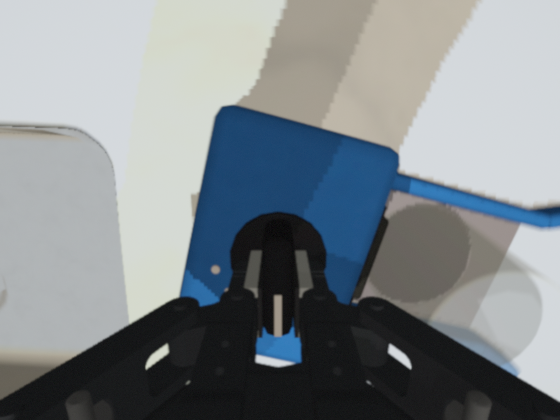

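Call:
arm_command(
  increments=[
    [[0,0,0],0.8],
    [[0,0,0],1.6],
    [[0,0,0],2.5],
    [[0,0,0],3.4],
    [[0,0,0],4.2],
  ],
)

```text
time: 22.8
ee_pos: [0.4989, -0.1791, 0.0765]
tcp_rot: [-179.5, 0.5, 66.7]
wrist_force: [0.8, -4.5, 0.5]
opening: 0.0129
```

Call:
arm_command(
  increments=[
    [[0,0,0],0.2],
    [[0,0,0],0.3],
    [[0,0,0],0.3],
  ],
)

```text
time: 23.1
ee_pos: [0.4989, -0.1791, 0.0765]
tcp_rot: [-179.5, 0.5, 65.0]
wrist_force: [0.4, -2.6, -0.4]
opening: 0.0126
```

```bash
python3 -c "
from w import *
inc(D(.0008,-.102,.0765),65.5);print(get_obs()['torque'])
"
```

```text
from [ 0.4989 -0.1791  0.0765] [-179.54    0.51   65.02] inc [ 0.   -0.01  0.  ] roll -0.08 t 23.1 f [ 0.4  -2.55 -0.4 ] open 0.0126
[-0.18039111 -0.0944975   0.05192457]
```

Call:
arm_command(
  increments=[
    [[0,0,0],0],
    [[0,0,0],0],
    [[0,0,0],0],
    [[0,0,0],0],
    [[0,0,0],0],
  ],
  claw=0.1,
)

```text
time: 23.6
ee_pos: [0.4989, -0.179, 0.0765]
tcp_rot: [-179.5, 0.5, 65.0]
wrist_force: [-0.1, 0.4, -0.2]
opening: 0.0385
```

Call:
arm_command(
  increments=[
    [[0,0,-0.6],0],
    [[0,0,-1.6],0],
    [[0,0,-3],0],
    [[0,0,-4.5],0],
    [[0,0,-6],0],
  ],
)

```text
time: 24.1
ee_pos: [0.5003, -0.1782, 0.2292]
tcp_rot: [-179.6, 0.5, 65.0]
wrist_force: [-0.1, -0.5, 0.5]
opening: 0.0384
```

```bash
python3 -c "
from w import *
inc([.35,-.35,.25],65.5)
"
```

```text
from [ 0.5003 -0.1782  0.2292] [-179.59    0.5    65.03] inc [-8.77 -2.56 -0.74] roll -0.08 t 24.1 f [-0.06 -0.55  0.51] open 0.0384
```

Call:
arm_command(
  increments=[
    [[-1,-0.3,-0.4],0],
    [[-2.6,-0.8,-0.7],0],
    [[-4.4,-1.3,-0.7],0],
    [[-6.2,-1.8,-0.7],0],
    [[-8,-2.4,-0.7],0],
  ],
)

```text
time: 24.6
ee_pos: [0.3605, -0.3352, 0.2503]
tcp_rot: [-179.7, 0.5, 65.1]
wrist_force: [0.8, -0.8, 0.3]
opening: 0.0384
```

Call:
arm_command(
  increments=[
    [[-0.5,-0.2,0],0],
    [[-0.5,-0.2,0],0],
    [[-0.5,-0.2,0],0],
  ],
)

```text
time: 24.9
ee_pos: [0.3507, -0.3444, 0.2513]
tcp_rot: [-179.7, 0.5, 65.0]
wrist_force: [0.7, 0.2, -0.3]
opening: 0.0381
```

```bash
python3 -c "
from w import *
ct,_=shot('t23','top');cs,_=shot('s23','side')
f=ct['frame'][:,:,::-1];cv2.imwrite('pics/t23c.png',cv2.resize(f[150:285,270:470],None,fx=4,fy=4,interpolation=cv2.INTER_CUBIC))
f=cs['frame'][:,:,::-1];cv2.imwrite('pics/s23c.png',cv2.resize(f[200:350,210:360],None,fx=4,fy=4,interpolation=cv2.INTER_CUBIC))
for n,c in(('t',ct),('s',cs)):
  P=cloud(c);m=(P[...,2]>.084)&(P[...,2]<.097)&(abs(P[...,0]-.519)<.06)&(abs(P[...,1]+.079)<.05);g=P[m]
  if len(g)>5:
    (x,y),r=cv2.minEnclosingCircle((g[:,:2]*1000).astype(np.float32));print(n,len(g),loc([x/1000,y/1000,0]),r)
  L=(P.reshape(-1,3)-O)@np.c_[EX,EY,EZ]
  k=(L[:,2]>.083)&(L[:,2]<.096)&(abs(L[:,0])<.035)&(abs(L[:,1]+.103)<.035)
  q=L[k,:2]*1000;u=np.linalg.svd(q-q.mean(0),full_matrices=False)[2][0];a=np.degrees(np.arctan2(u[1],u[0]));a=(a+90)%180-90
  print('bar',len(q),q.mean(0),a,'val',np.radians(62.5-a))
glass_side(cs,-.079,.518)
import pickle as pk
for n,c,c0 in(('t',ct,pk.load(open('top0.pkl','rb'))),('s',cs,pk.load(open('side0.pkl','rb')))):
  for nm,(x,y,h,r) in dict(bowl=(.705,.19,.046,.06),salt=(.685,.096,.09,.03)).items():
    for cc in(c0,c):
      P=cloud(cc);m=(np.hypot(P[...,0]-x,P[...,1]-y)<r)&(P[...,2]>h-.03)&(P[...,2]<h+.01);print(n,nm,m.sum(),P[m].mean(0).round(4))
print(get_obs()['time'],get_obs()['wrist_force'])
"
```

```text
t 522 [ 0.00116841 -0.00098959  0.        ] 34.31283950805664
bar 110 [  -0.56241861 -101.56436207] -12.707165512063284 val 1.3126126592778316
s 442 [-0.0025946  -0.00239576  0.        ] 36.243995666503906
bar 111 [   0.95121052 -105.97589465] -15.102082449955319 val 1.354411845155828
side glass 299 [ 0.5168 -0.0788] [-0.0022 -0.0002  0.    ] 0.0007
t bowl 746 [0.7082 0.1896 0.0289]
t bowl 744 [0.7085 0.1897 0.0291]
t salt 135 [0.692  0.0942 0.0826]
t salt 134 [0.6912 0.0947 0.082 ]
s bowl 465 [0.7012 0.2069 0.0339]
s bowl 460 [0.7012 0.2069 0.034 ]
s salt 145 [0.691  0.0852 0.0784]
s salt 146 [0.6907 0.0857 0.0781]
25.0 [ 0.41747792  0.13989388 -0.32484104]
```

View pics/t23c.png

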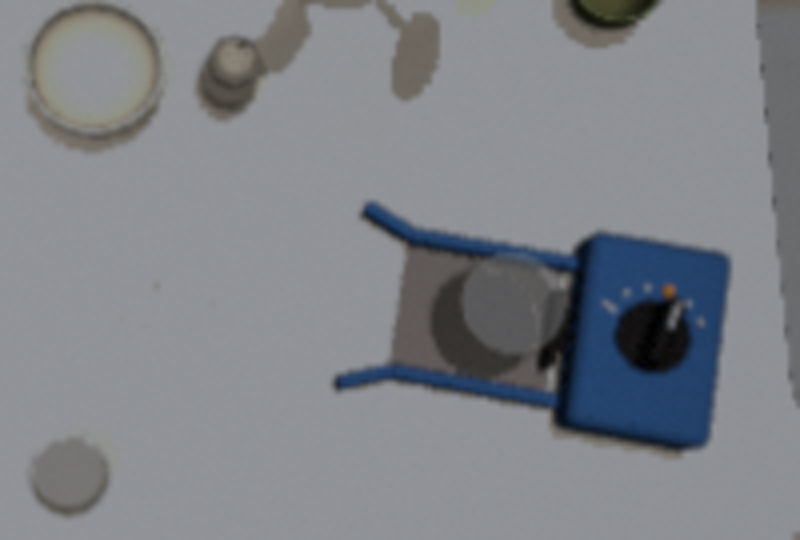

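View pics/s23c.png

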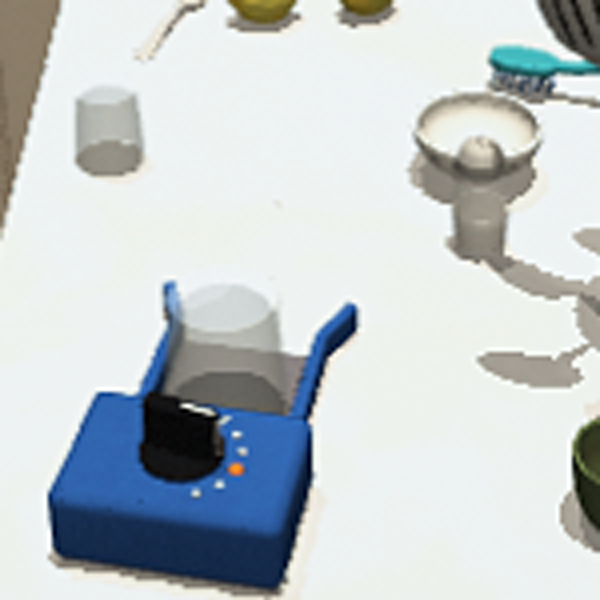

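```bash
python3 -c "
from workcell import *
print(job_done())"
```

```text
the job is handed in; nothing more can be done
None
```

I slid the large clear tumbler into the dryer bay with the part-open fingers as a fork. Then I turned the dial from off to the orange mark, let go, moved the arm clear and handed the job in at about 25 s. `job_done()` gave no verdict.

My last checks showed:

| Check | Reading | Allowed |
|---|---|---|
| Glass to either side of home | +1 mm (top camera), −2 mm (side camera) | ±7 mm |
| Glass inward (−) or outward (+) of home | −1 mm (top), 0 to −2 mm (side) | −8 to +7 mm |
| Dial angle | 1.31 rad (top), 1.35 rad (side) | 1.309 ± 0.12 rad |
| Bowl and salt shaker | moved less than 1 mm | 15 mm |

- **Glass:** it stands upside down and upright. The highest wrist-force component I read while pushing was about 3.3 N. I only read it at the end of each short move, so a brief higher peak could have gone unseen.
- **Disagreement:** the wrist camera placed both the glass and the dryer 2 to 5 mm farther out than the other two cameras. Measured against the dryer in its own picture, the glass came out 1 to 4 mm inward of home, still within the allowed range.
- **Pad contact:** I could not see the glass touching the pad directly. I inferred it from these positions and a small rise in force at the end of the push.

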